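# Clamp a recovered control unit with the removable crank

### The arm

A 6-joint arm with a two-finger parallel gripper is mounted at the origin on the work surface. World frame = base frame: x ahead of the robot, y to its left, z up, the work surface at z = 0. Lengths are in m, angles in rad, forces in N, time in s.
With the tool pointing down it reaches from about 0.375 to 0.9 m from the base axis. Payload 3.1 kg.
Tool frame: the origin (TCP) lies on the centre line of the jaws, within the pads' length; the fingertips stand 17 mm ahead of it and the grasp point (between the pads) lies 2 mm behind it; y points along the fingers, z is the direction in which the jaws open and shut, and the axes are right-handed (so a half turn about y gives the same grasp; the last joint's range is limited). The gripper opens to 85 mm and grips with 20 to 120 N. Pads are 22 mm wide; open, the fingers measure 114 mm over their backs; the gripper's body (76 mm by 85 mm) begins 54 mm behind the grasp point. The pads swing forward as they close: fully open they stand 13 mm farther back than shut.
Start: joints at [-1.284, 0.527, 1.433, -0, 1.181, -0.178], TCP at [0.281, -0.558, 0.248] pointing down, gripper open.
Joint ranges: [-3.08, 3.08], [-0.75, 2.2], [0.22, 2.44], [-1.43, 4.57], [0, 2.65], [-2.85, 2.85]. Speed limits (rad/s): [2.79, 2.79, 3.14, 3.14, 3.14, 3.14].

### API

Orientations are given as a unit quaternion [x, y, z, w].
In Python, from station import manip gives the robot as it stands.
- The arm moves only by the shell command python3 -m handwheel 'ROWS' [FORCE]. ROWS is JSON, one flat list of numbers, 7 for each row, row after row: the shift along the tool's x, y, z in cm, then the turn, a rotation vector about the tool's x, y, z in rad, then the finger opening in cm, from 0 to 8.54. A call has 1 to 10 rows; each row is the pose to reach, as a shift and turn from the pose commanded when the call began, along the tool's axes at that moment; what a row does not reach only later rows make up. A row lasts 1/12 s, in which the tool goes at most 41.7 mm and 7.16 degrees, less where a joint would pass 70% of its speed; a pose out of reach is approached as far as the arm can. A call with a gripper value outside its range is refused whole. The fingers move at their own pace and stop on an object; FORCE is the grip in N (left out, the last holds). Time passes only in rows, so rows that repeat a pose let the fingers close. It gives the time, the measured TCP pose, the force and the opening at its end, in the units of the state.
- manip.sense(): the state, without advancing time (a new reading comes with each control period).
- manip.snapshot(name): name is "scene" or "top" or "wrist"; returns a dict with "frame" (400x640x3 uint8, red, green, blue), "depth" (400x640 float32, m along the optical axis (not along the pixel's ray), 0 where there is no reading), "camera_matrix" (3x3 intrinsics, pixels), "rvec" (rotation vector, rad) and "tvec" (3), from world to camera coordinates, as OpenCV has them. Camera axes: x right, y down, z forward; pixel columns grow to the right and rows downward; lengths in m; the calibration is good to about 2 mm. The wrist camera is an equidistant fisheye: a pixel r from the principal point sees the ray r / f radians off the axis. A picture is of the moment at which its call begins.
- manip.sign_off(): hands the job in, once; it reports no verdict.
The state is a dict: "t": time; "q": joint angles; "qd": joint speeds; "tau": joint torques, N m; "tcp_pos": TCP position; "tool_rot": TCP orientation; "force": force on the tool from outside, world axes, zero at the start; "ft_torque": the same for the moment, N m; "finger_gap": opening from 0.0 (shut) to 1.0 (fully open).
Only numpy, scipy, OpenCV 4.12 (cv2) and the standard library are available. Lean on these libraries where they do the work, as an engineer would, in place of code of your own. Each camera call takes 0.05 s, during which the arm holds its last target.

### The job

Take the crank from its tray, fit its socket fully home over the square drive on top of the bench clamp without forcing it, and wind clockwise until the jaw's sprung rubber face holds the finned control unit firmly against the back stop (face pushed in about half of its 8 mm travel, never bottomed). Then lift the crank off and stand it upright on its hub in its tray again, leaving the unit clamped and the other things where they are.

Things in the scene. Friction and masses are not known exactly. Their poses are not given: they have to be found in the camera images.
- crank_foot (a point): loose dark steel crank, 0.34 to 0.59 kg: middle of the hub's underside, at the mouth of its square socket. z is up along the socket, x points along the crank arm. The hub is a 44 x 44 mm block, 32 mm tall, square to the arm; its socket is 16 x 16 mm with sides parallel to the hub's, 32 mm deep, mouth chamfered 2 mm. The crank stands on its hub in the tray at the start.
- crank_hub (a point): centre of the crank's 28 x 28 mm upright head, 49 mm above crank_foot (the head stands from 32 to 66 mm above crank_foot, on the hub and square to the arm). Flat sides, good to grasp from above across the arm (along crank_foot's y). The arm leaves it along x as a bar 16 mm wide, from 34 to 46 mm above crank_foot.
- crank_grip (a point): centre of the crank's upright round black handle: 24 mm diameter, 60 mm tall (46 to 106 mm above crank_foot), 90 mm from the hub's axis along crank_foot's x. It is fixed to the arm and does not spin.
- clamp_seat (a point): grey bench clamp, fixed to the table: point on its upright drive shaft's axis, on the 56 mm wide round steel collar where the seated hub rests (crank_foot is then at this point), 68 mm above the table. z up, x along the bed to the back stop. It does not turn with the shaft. The shaft takes 0.6 N m to turn (7 N at the handle) and stays where it is left; clockwise from above closes the jaw, 20 mm per radian.
- clamp_nose (a point): tip of the drive shaft, 28 mm above clamp_seat. From the collar: a 14 x 14 mm square 18 mm tall, a round nose 13 mm wide 4 mm tall, a 6 mm cone narrowing to 4 mm. The square's angle about the axis differs each time and is not measured: see it, or turn the crank lightly pressed down until it drops on (fits within 8 degrees either way). Held off by the square, crank_foot stays 18 mm over clamp_seat.
- jaw: moving jaw of the clamp, a 22 mm thick, 70 mm wide grey block with a 10 mm rubber face plate standing 21 mm to 31 mm ahead of this origin when not pressed. Origin: under the block's middle, on the bed 26 mm above the table; x points to the back stop. It moves along x as the shaft turns, at most 52 mm, starting fully open.
- pad (a joint): how far the jaw's sprung rubber face is pushed in: 0 free, 0.008 m bottomed. 5 N per mm on a 5 N preload; at half travel it adds about 5 N at the handle.
- unit: finned aluminium control unit, loose, 60 mm (its x, between the jaws) x 80 mm x 42 mm tall, 0.35 kg, with a black socket on its +y side. It stands on the clamp's bed between the jaw and the back stop. Origin: middle of its underside.
- stop: back stop of the clamp, fixed, a grey block 22 mm thick (x), 90 mm wide and 42 mm tall, at a different place on the bed each time. Origin: middle of its underside, on the bed. Its face towards the jaw lies 11 mm from its origin.
- tray_floor (a point): shallow pale metal tray, 200 mm (x) x 150 mm (y), 18 mm tall, walls 4 mm thick, fixed: point in the middle of its inner floor, 4 mm above the table. z up.
- bearing: steel ring 42 mm across, 13 mm tall, lying in the tray; origin under its middle; leave it there
- pulley: aluminium belt pulley, 60 mm across, 32 mm tall; origin under its middle; leave it alone
- bush: steel bush 30 mm across, 30 mm tall, beside the clamp; origin under its middle; leave it alone
- spanner: 140 mm spanner lying behind the tray; leave it alone
- spray: grey can, 56 mm across, 150 mm tall; leave it alone
- lamp: round lamp unit, 120 mm across, 64 mm tall; leave it alone
- plates: stack of blank metal plates, 120 x 300 x 25 mm; leave it alone
Things that resemble listed ones, but are neither listed nor needed, are in the scene too. Leave any pink or turquoise look-alike of the unit alone.

How it is judged:
On the way, in this order (a step that is already met when the one before it is completed fails the run):
1. the crank is seated fully home on the square drive (z of crank_foot in the frame of clamp_seat below 0.004 m and horizontal distance between crank_foot and clamp_seat below 0.004 m and angle between the z axis of crank_foot and the z axis of clamp_seat, either way round below 0.08 rad), for 0.2 s.
2. with the crank still on the drive, the control unit is clamped against the back stop, the jaw's sprung face pushed in at least 2 mm (all of step 1 and value of joint pad above 0.002 m and contact force between unit and stop above 5 N), for 0.2 s.
At the end, for the whole second after the job is handed in: The crank stands upright on its hub (within 8 degrees) at rest on the floor of its tray, its hub inside the walls; the control unit is still clamped between jaw and back stop, the jaw's sprung face pushed in by more than 2 mm (x of crank_foot in the frame of tray_floor between -0.098 and 0.098 m and y of crank_foot in the frame of tray_floor between -0.073 and 0.073 m and z of crank_foot in the frame of tray_floor below 0.006 m and angle between crank_foot's own z axis and vertical below 0.15 rad and value of joint pad above 0.002 m and contact force between unit and jaw above 8 N and contact force between unit and stop above 5 N and linear speed of crank below 0.02 m/s); the robot touches nothing.
It fails at once if the sprung jaw face is bottomed (pushed in more than 7.2 mm) (value of joint pad above 0.0072 m).
It fails at once if the crank is forced: pressed with more than 35 N on the clamp while not yet over the square (contact force between crank and clamp above 35 N and z of crank_foot in the frame of clamp_seat above 0.0175 m).
It fails at once if a bystander is moved by more than 30 mm (distance of any of pulley, bush, spanner, spray, lamp, plates, bearing from where it was at the start of the episode above 0.03 m).
It also fails if it takes over 72 s, if anything falls off the work surface, if the arm or the gripper's body presses on something with over 40 N, if the wrist force passes 120 N, or if a joint passes its speed limit or range.

## Working session

There is one attempt and no reset: what is moved stays moved. The work goes in short steps, Python scripts to look and compute and a shell command to move; the robot and the scene stay as the last step left them, time stands still between calls to the robot, and variables do not carry over. Pictures are saved under pics/ and viewed, and the job is handed in when it is done.

```bash
ls; mkdir -p pics
cat > h.py <<'E'
import numpy as np, cv2
from station import manip
def snap(name,fn):
    s=manip.snapshot(name); cv2.imwrite('pics/'+fn+'.png',s['frame'][:,:,::-1]); np.savez('pics/'+fn+'.npz',**s); return s
def load(fn): return dict(np.load('pics/'+fn+'.npz'))
def RT(s):
    R=cv2.Rodrigues(np.array(s['rvec'],float))[0]; return R,np.array(s['tvec'],float).ravel()
def ray(s,u,v,fish=False):
    K=s['camera_matrix']; R,t=RT(s)
    x=(u-K[0,2])/K[0,0]; y=(v-K[1,2])/K[1,1]
    if fish:
        r=np.hypot(x,y); k=np.sin(r)/r if r>1e-9 else 1; d=np.array([x*k,y*k,np.cos(r)])
    else: d=np.array([x,y,1.])
    return -R.T@t, R.T@d
def onz(s,u,v,z,fish=False):
    o,d=ray(s,u,v,fish); return o+d*(z-o[2])/d[2]
def cloud(s):
    K=s['camera_matrix']; R,t=RT(s); d=s['depth']; v,u=np.mgrid[:d.shape[0],:d.shape[1]]
    P=np.stack([(u-K[0,2])/K[0,0]*d,(v-K[1,2])/K[1,1]*d,d],-1)
    W=(P-t)@R; W[d<=0]=np.nan; return W
def proj(s,p,fish=False):
    K=s['camera_matrix']; R,t=RT(s); c=R@np.array(p)+t
    if fish:
        th=np.arctan2(np.hypot(c[0],c[1]),c[2]); h=np.hypot(c[0],c[1]); x,y=c[0]/h*th,c[1]/h*th
    else: x,y=c[0]/c[2],c[1]/c[2]
    return K[0,0]*x+K[0,2],K[1,1]*y+K[1,2]
E
python3 - <<'E'
from h import *
print(manip.sense())
for n in ['scene','top','wrist']:
    s=snap(n,n+'0'); R,t=RT(s); print(n,(-R.T@t).round(3),s['camera_matrix'].round(1).tolist())
E
```

```text
pics
{'t': 0.0, 'q': array([-1.28351331e+00,  5.28475018e-01,  1.43391115e+00, -2.68613110e-05,
        1.18138441e+00, -1.78517745e-01]), 'qd': array([-0.00022805, -0.00040301,  0.00157097, -0.00146404,  0.000477  ,
        0.00035976]), 'tau': array([ 1.44440164e-04, -4.42353845e+01, -1.78022557e+01, -4.30753869e-05,
        8.50632205e-03, -8.02691034e-06]), 'tcp_pos': array([ 0.28052535, -0.55774456,  0.24732532]), 'tool_rot': array([-0.16325469,  0.68878281, -0.68724602,  0.16315344]), 'force': array([-0.40768999,  0.69186924,  0.43249418]), 'ft_torque': array([ 0.00832025, -0.05430763, -0.00164228]), 'finger_gap': 0.9984093496935447}
scene [1.175 0.29  1.038] [[405.7, 0.0, 338.8], [0.0, 405.7, 203.1], [0.0, 0.0, 1.0]]
top [0.433 0.014 1.362] [[396.1, 0.0, 314.4], [0.0, 396.1, 196.6], [0.0, 0.0, 1.0]]
wrist [ 0.347 -0.525  0.374] [[309.7, 0.0, 325.2], [0.0, 309.7, 199.8], [0.0, 0.0, 1.0]]
```

View pics/scene0.png

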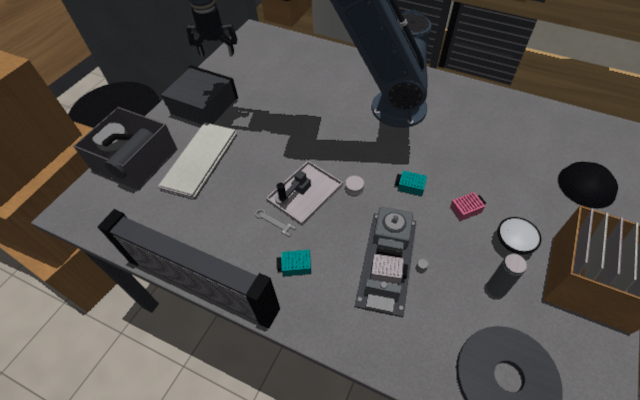

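View pics/top0.png

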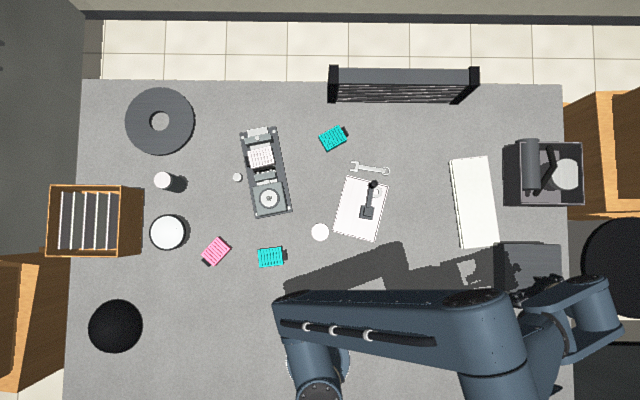

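View pics/wrist0.png

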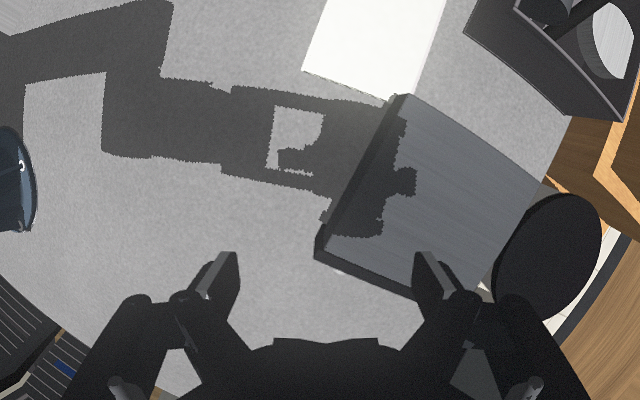

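The top view shows the clamp bed running from (270,215) to (258,130), with the collar at about (269,198) and the unit at (261,157). The crank is in the tray: hub near (367,212), black handle near (373,185). Next I'll enlarge the views and measure.

Run:
```python
from h import *
s=load('top0'); im=s['frame'][:,:,::-1]
a=cv2.resize(im[165:250,300:400],None,fx=4,fy=4,interpolation=cv2.INTER_CUBIC)
b=cv2.resize(im[115:225,225:310],None,fx=4,fy=4,interpolation=cv2.INTER_CUBIC)
c=np.zeros((440,740,3),np.uint8); c[:340,:400]=a; c[:440,400:740]=b
cv2.imwrite('pics/zt.png',c)
s2=load('scene0'); im2=s2['frame'][:,:,::-1]
a=cv2.resize(im2[155:240,250:350],None,fx=4,fy=4,interpolation=cv2.INTER_CUBIC)
b=cv2.resize(im2[195:315,345:430],None,fx=4,fy=4,interpolation=cv2.INTER_CUBIC)
c=np.zeros((480,740,3),np.uint8); c[:340,:400]=a; c[:,400:740]=b
cv2.imwrite('pics/zs.png',c)
W=cloud(s)
for u,v in [(269,198),(269,204),(262,198),(373,184),(367,213),(367,205),(370,195),(350,215),(261,157),(267,178),(258,133),(250,150)]: print(u,v,W[v,u].round(4))
```

```text
269 198 [0.5302 0.1642 0.0944]
269 204 [0.5126 0.1672 0.0657]
262 198 [0.5322 0.1908 0.0641]
373 184 [ 0.5772 -0.1672  0.1114]
367 213 [ 0.4866 -0.1533  0.0721]
367 205 [ 0.514  -0.1562  0.0499]
370 195 [ 0.5478 -0.1667  0.046 ]
350 215 [ 0.4818 -0.1039  0.0048]
261 157 [0.6695 0.1979 0.0587]
267 178 [0.5979 0.1751 0.0696]
258 133 [0.7594 0.2152 0.023 ]
250 150 [0.7019 0.243  0.0126]
```

View pics/zt.png

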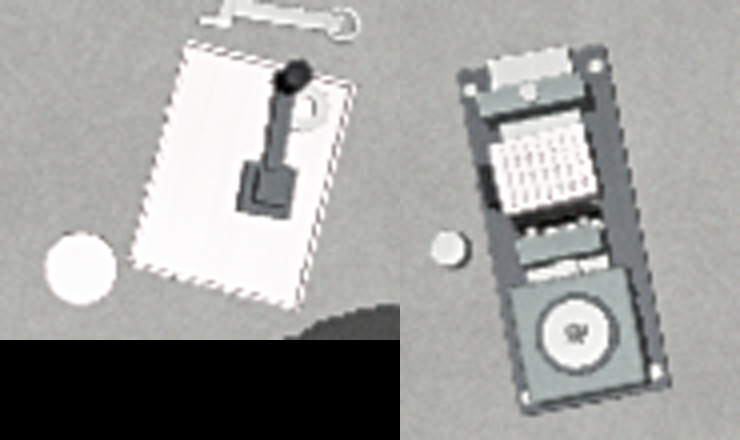

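View pics/zs.png

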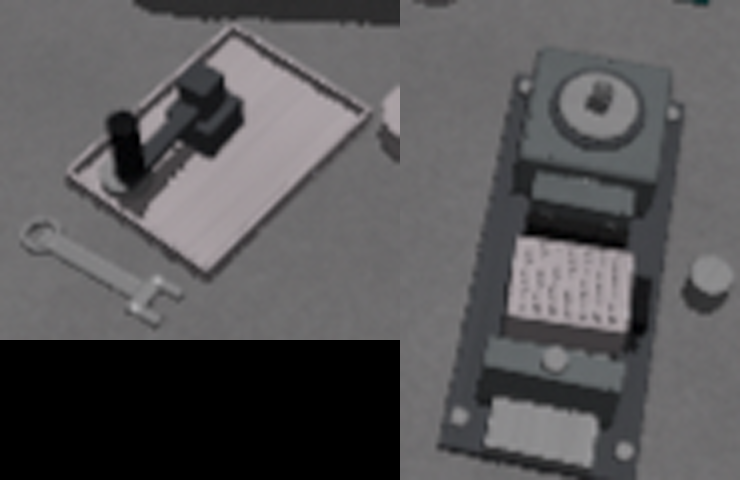

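```bash
cat >> h.py <<'E'
from scipy.spatial.transform import Rotation as Ro
def tool():
    st=manip.sense(); return np.array(st['tcp_pos']),Ro.from_quat(st['tool_rot']).as_matrix(),st
def rel(p,zdir=None):
    """world target p, world jaw dir -> shift in tool cm, rotvec (keeping tool y straight down)"""
    t,R,st=tool(); d=R.T@(np.array(p)-t)*100
    rv=np.zeros(3)
    if zdir is not None:
        z=np.array([zdir[0],zdir[1],0.]); z/=np.linalg.norm(z); y=np.array([0,0,-1.]); x=np.cross(y,z)
        rv=Ro.from_matrix(R.T@np.stack([x,y,z],1)).as_rotvec()
    return d.round(2),rv.round(3)
E
python3 - <<'E'
from h import *
t,R,st=tool(); print(R.round(3))
s=load('wrist0'); Rc,tc=RT(s); C=-Rc.T@tc; print('cam in tool',R.T@(C-t),'\n', (R.T@Rc.T).round(3))
for n in ['top0','scene0']:
    s=load(n); W=cloud(s); im=s['frame'].astype(int)
    m=(W[...,0]>.4)&(W[...,0]<.66)&(W[...,1]<-.08)&(W[...,1]>-.24)
    lum=im.sum(-1)
    for lo,hi in [(.1,.13),(.062,.08),(.028,.045)]:
        k=m&(W[...,2]>lo)&(W[...,2]<hi); P=W[k]; print(n,lo,len(P),np.nanmean(P,0).round(4),P.min(0).round(3),P.max(0).round(3))
s=load('top0'); im=s['frame']
print(onz(s,373.5,184,.11),onz(s,367,212,.07))
E
```

```text
[[-0.893 -0.     0.449]
 [-0.449  0.002 -0.893]
 [-0.    -1.    -0.002]]
cam in tool [-0.07408387 -0.12689803 -0.00029207] 
 [[ 0.001  0.957  0.291]
 [ 0.001 -0.291  0.957]
 [ 1.    -0.    -0.002]]
top0 0.1 44 [ 0.5805 -0.1708  0.1095] [ 0.571 -0.18   0.1  ] [ 0.591 -0.161  0.115]
top0 0.062 81 [ 0.498  -0.1574  0.0698] [ 0.477 -0.171  0.062] [ 0.587 -0.143  0.079]
top0 0.028 89 [ 0.4915 -0.1539  0.0366] [ 0.468 -0.181  0.029] [ 0.558 -0.134  0.044]
scene0 0.1 52 [ 0.5844 -0.172   0.1087] [ 0.571 -0.183  0.1  ] [ 0.595 -0.161  0.115]
scene0 0.062 104 [ 0.5215 -0.1602  0.0705] [ 0.478 -0.18   0.063] [ 0.596 -0.144  0.08 ]
scene0 0.028 103 [ 0.5108 -0.1509  0.037 ] [ 0.473 -0.184  0.028] [ 0.593 -0.135  0.045]
[ 0.57740337 -0.16898494  0.11      ] [ 0.48990778 -0.15358897  0.07      ]
```

Run:
```python
from h import *
print(rel([.491,-.156,.24],[.165,.986]))
```

```text
(array([-36.85,   0.81, -26.46]), array([ 0.00e+00, -2.51e+00, -2.00e-03]))
```

```bash
python3 -m handwheel '[-18,0,-13,0,-1.25,0,8.5,-36.8,0.8,-26.5,0,-1.25,0,8.5,-36.8,0.8,-26.5,0,-1.25,0,8.5,-36.8,0.8,-26.5,0,-1.25,0,8.5,-36.8,0.8,-26.5,0,-1.25,0,8.5,-36.8,0.8,-26.5,0,-1.25,0,8.5,-36.8,0.8,-26.5,0,-1.25,0,8.5,-36.8,0.8,-26.5,0,-1.25,0,8.5,-36.8,0.8,-26.5,0,-1.25,0,8.5,-36.8,0.8,-26.5,0,-1.25,0,8.5]'
python3 - <<'E'
from h import *
t,R,st=tool();print(st['q'].round(2))
print(rel([.491,-.156,.24],[.165,.986]))
E
```

```text
t: 0.98
tcp_pos: [0.4739, -0.187, 0.2409]
tool_rot: [0.536, -0.461, 0.461, -0.536]
force: [0.6, -0.5, -0.4]
finger_gap: 0.997
[-0.6   0.38  1.73  0.    1.03 -0.75]
(array([-2.81,  0.09,  2.16]), array([ 0.   , -1.254, -0.   ]))
```

```bash
python3 -m handwheel '[-2.8,0,2.2,0,-1.25,0,8.5,-2.8,0,2.2,0,-1.25,0,8.5,-2.8,0,2.2,0,-1.25,0,8.5,-2.8,0,2.2,0,-1.25,0,8.5,-2.8,0,2.2,0,-1.25,0,8.5,-2.8,0,2.2,0,-1.25,0,8.5,-2.8,0,2.2,0,-1.25,0,8.5,-2.8,0,2.2,0,-1.25,0,8.5,-2.8,0,2.2,0,-1.25,0,8.5,-2.8,0,2.2,0,-1.25,0,8.5]'
python3 - <<'E'
from h import *
s=snap('wrist','w1'); 
t,R,st=tool();print(t,R.round(3),st['q'].round(2))
E
```

```text
t: 1.82
tcp_pos: [0.491, -0.158, 0.2408]
tool_rot: [-0.704, 0.06, -0.06, 0.705]
force: [-0.4, 0.3, -0.1]
finger_gap: 0.991
[ 0.49096721 -0.1580235   0.24080559] [[ 0.986 -0.001  0.165]
 [-0.165  0.     0.986]
 [-0.001 -1.     0.   ]] [-0.53  0.39  1.71 -0.    1.04 -1.93]
```

View pics/w1.png

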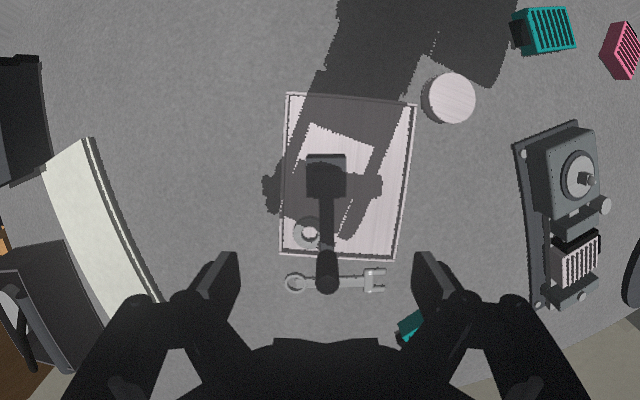

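Run:
```python
from h import *
s=load('w1'); im=s['frame'][:,:,::-1]
g=cv2.convertScaleAbs(im[140:300,280:370],alpha=2.2,beta=0)
cv2.imwrite('pics/z1.png',cv2.resize(g,None,fx=3.7,fy=3.7,interpolation=cv2.INTER_CUBIC))
g=im[110:215,500:640]
cv2.imwrite('pics/z2.png',cv2.resize(g,None,fx=5,fy=5,interpolation=cv2.INTER_CUBIC))
```

```text
(no output)
```

View pics/z1.png

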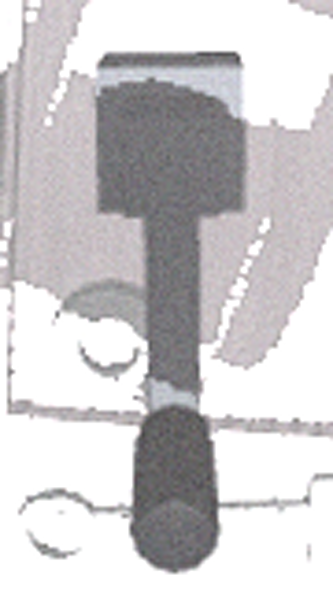

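View pics/z2.png

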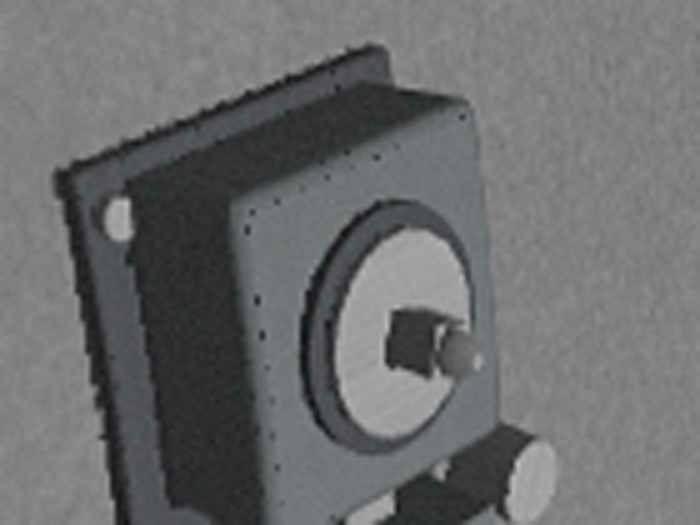

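```bash
cat >> h.py <<'E'
def fcloud(s):
    K=s['camera_matrix']; R,t=RT(s); d=s['depth'].astype(float); v,u=np.mgrid[:d.shape[0],:d.shape[1]]
    x=(u-K[0,2])/K[0,0]; y=(v-K[1,2])/K[1,1]; r=np.hypot(x,y)+1e-12
    k=np.tan(np.minimum(r,1.5))/r
    P=np.stack([x*k*d,y*k*d,d],-1); W=(P-t)@R; W[d<=0]=np.nan; return W
E
python3 - <<'E'
from h import *
s=load('w1'); W=fcloud(s)
for u,v in [(326,160),(326,170),(326,180),(326,192),(327,215),(327,225),(327,240),(327,286),(300,200),(450,98)]: print(u,v,W[v,u].round(4))
def rect(lo,hi,reg):
    k=(W[...,2]>lo)&(W[...,2]<hi)&(W[...,0]>reg[0])&(W[...,0]<reg[1])&(W[...,1]>reg[2])&(W[...,1]<reg[3])
    P=W[k][:,:2]; r=cv2.minAreaRect((P*1000).astype(np.float32)); print(lo,hi,len(P),'c',np.round(r[0],1),'size',np.round(r[1],1),'ang',round(r[2],1),'zmed',np.median(W[k][:,2]).round(4), P.mean(0).round(4))
rect(.063,.08,(.45,.54,-.2,-.11))
rect(.033,.041,(.45,.54,-.2,-.11))
rect(.105,.12,(.54,.62,-.22,-.11))
rect(.046,.054,(.51,.56,-.22,-.11))
E
```

```text
326 160 [ 0.4724 -0.1535  0.0377]
326 170 [ 0.4782 -0.1546  0.063 ]
326 180 [ 0.4865 -0.156   0.071 ]
326 192 [ 0.4984 -0.1581  0.0715]
327 215 [ 0.5296 -0.1622  0.0515]
327 225 [ 0.5415 -0.1642  0.0506]
327 240 [ 0.5589 -0.1672  0.0515]
327 286 [ 0.581  -0.1714  0.1114]
300 200 [ 0.5215 -0.1942  0.0041]
450 98 [ 0.4239 -0.005   0.0353]
0.063 0.08 820 c [ 491.1 -157. ] size [28.2 28.8] ang 81.2 zmed 0.0712 [ 0.4907 -0.1568]
0.033 0.041 761 c [ 491.3 -156.9] size [44.4 44.8] ang 81.0 zmed 0.0374 [ 0.4846 -0.1553]
0.105 0.12 429 c [ 579.5 -171.1] size [23.1 22.6] ang 12.1 zmed 0.111 [ 0.5781 -0.171 ]
0.046 0.054 593 c [ 535.9 -163.7] size [14.6 50.8] ang 80.0 zmed 0.0512 [ 0.5352 -0.1638]
```

Crank measured: head at (0.4911, -0.1570), top z 0.071 (0.070 expected). Head size is 28 mm, hub 44 mm and arm yaw −9.1°, which all match the given sizes. Descending to grasp.

```bash
python3 -m handwheel '[0,4,0.1,0,0,0,8.5,0,8,0.1,0,0,0,8.5,0,12,0.1,0,0,0,8.5,0,15,0.1,0,0,0,8.5,0,17,0.1,0,0,0,8.5,0,18.2,0.1,0,0,0,8.5,0,18.2,0.1,0,0,0,8.5,0,18.2,0.1,0,0,0,8.5]' && python3 -m handwheel '[0,0,0,0,0,0,2,0,0,0,0,0,0,2,0,0,0,0,0,0,2,0,0,0,0,0,0,2,0,0,0,0,0,0,2,0,0,0,0,0,0,2,0,0,0,0,0,0,2,0,0,0,0,0,0,2]' 100
python3 - <<'E'
from h import *
s=snap('wrist','w2'); t,R,st=tool(); print(t,R[:,2],st['force'],st['ft_torque'])
E
```

```text
t: 2.53
tcp_pos: [0.491, -0.157, 0.0584]
tool_rot: [-0.704, 0.063, -0.062, 0.705]
force: [-0.9, 0.6, -0.1]
finger_gap: 0.993
t: 3.2
tcp_pos: [0.4918, -0.1575, 0.0602]
tool_rot: [0.705, -0.062, 0.063, -0.704]
force: [-1.2, -0.8, 6.2]
finger_gap: 0.311
[ 0.4917878  -0.15752451  0.06018734] [ 1.74827511e-01  9.84598788e-01 -7.53502935e-04] [-1.67346108  0.08074823  6.19261805] [0.08234823 0.07087757 0.08100657]
```

View pics/w2.png

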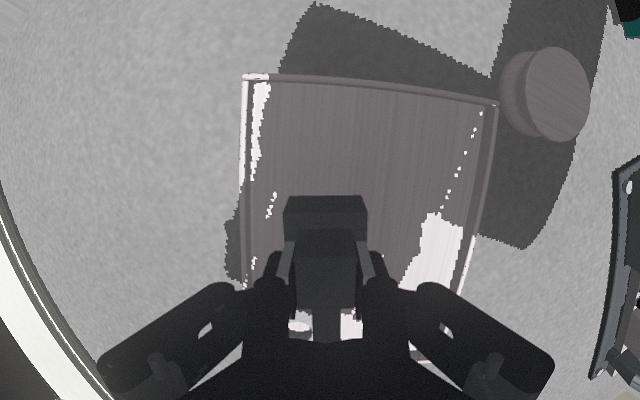

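Crank gripped (gap 0.31, about 26 mm). I'll lift it, carry it over the clamp and look from there.

```bash
python3 -m handwheel '[0,-1,0,0,0,0,2,0,-4,0,0,0,0,2,0,-8,0,0,0,0,2,0,-12,0,0,0,0,2,0,-16,0,0,0,0,2,0,-20,0,0,0,0,2,0,-20,0,0,0,0,2]' 120
python3 - <<'E'
from h import *
t,R,st=tool(); print(t,R.round(3),st['force'],st['q'].round(2))
print(rel([.62,.15,.27],[.175,.985]))
E
```

```text
t: 3.83
tcp_pos: [0.4948, -0.1589, 0.2668]
tool_rot: [0.707, -0.057, 0.067, -0.702]
force: [1.9, -1.6, -5.5]
finger_gap: 0.306
[ 0.49481859 -0.1588596   0.2668157 ] [[ 0.985  0.014  0.175]
 [-0.175 -0.008  0.985]
 [ 0.015 -1.    -0.005]] [ 1.92026122 -1.55238806 -5.49255671] [-0.53  0.36  1.68  0.    1.09 -1.92]
(array([ 6.94, -0.39, 32.6 ]), array([0.005, 0.   , 0.015]))
```

```bash
python3 -m handwheel '[1,0,4,0,0,0,2,2,0,8,0,0,0,2,3,0,12,0,0,0,2,4,0,16,0,0,0,2,5,0,20,0,0,0,2,6,-0.4,24,0,0,0,2,6.5,-0.4,28,0,0,0,2,6.9,-0.4,31.5,0,0,0,2,6.9,-0.4,32.6,0,0,0,2,6.9,-0.4,32.6,0,0,0,2]'
python3 -m handwheel '[0,0,0,0,0,0,2,0,0,0,0,0,0,2,0,0,0,0,0,0,2]'
python3 - <<'E'
from h import *
s=snap('wrist','w3'); t,R,st=tool(); print(t,R.round(3),st['force'],st['q'].round(2))
E
```

```text
t: 4.67
tcp_pos: [0.6147, 0.1554, 0.2606]
tool_rot: [-0.704, 0.062, -0.059, 0.705]
force: [-0.2, -1.1, -5.2]
finger_gap: 0.301
t: 4.92
tcp_pos: [0.6155, 0.1502, 0.2623]
tool_rot: [0.705, -0.063, 0.062, -0.704]
force: [0.2, -0.1, -6.0]
finger_gap: 0.309
[0.61576107 0.15017398 0.26256623] [[ 0.984 -0.001  0.177]
 [-0.177 -0.     0.984]
 [-0.001 -1.    -0.001]] [-1.07449697 -0.82797055 -5.32724701] [ 0.06  0.53  1.39 -0.    1.23 -1.33]
```

View pics/w3.png

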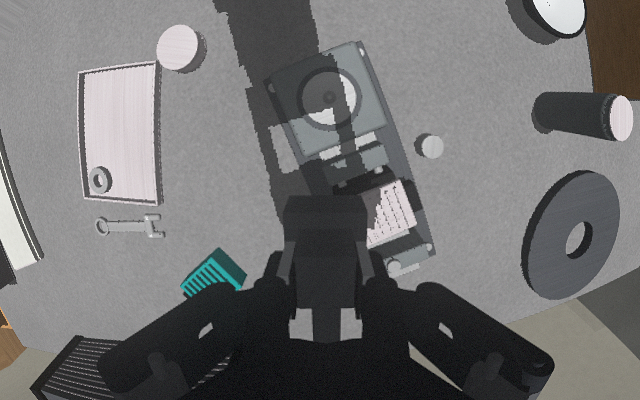

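Run:
```python
from h import *
s=load('w3'); W=fcloud(s); t,R,st=tool()
im=s['frame'][:,:,::-1]
g=cv2.convertScaleAbs(im[60:140,280:380],alpha=1.8)
cv2.imwrite('pics/z3.png',cv2.resize(g,None,fx=7,fy=7,interpolation=cv2.INTER_CUBIC))
def rect(lo,hi,reg,nm):
    k=(W[...,2]>lo)&(W[...,2]<hi)&(W[...,0]>reg[0])&(W[...,0]<reg[1])&(W[...,1]>reg[2])&(W[...,1]<reg[3])
    P=W[k][:,:2]; r=cv2.minAreaRect((P*1000).astype(np.float32)); print(nm,len(P),'c',np.round(r[0],1),'size',np.round(r[1],1),'ang',round(r[2],1),'zmed',np.median(W[k][:,2]).round(4), P.mean(0).round(4))
rect(.0765,.11,(.48,.58,.11,.22),'shaft')
rect(.089,.11,(.48,.58,.11,.22),'nose')
rect(.0655,.0725,(.49,.57,.12,.21),'collar')
rect(.055,.064,(.45,.58,.1,.22),'house')
k=(W[...,2]>.16)&(W[...,2]<.30)
L=(W[k]-t)@R*1000
# in tool frame: hub plane
u,v=np.meshgrid(np.arange(640),np.arange(400))
uu=u[k];vv=v[k]
for r in range(198,312,8):
    m=(vv==r)&(abs(uu-325)<60)
    print(r,[ (uu[m][i],L[m][i].round(1).tolist()) for i in ([0,len(uu[m])//2,-1] if m.any() else [])])
```

```text
shaft 209 c [531.8 169.1] size [14.5 14.4] ang 88.4 zmed 0.0927 [0.5318 0.1688]
nose 133 c [531.6 169.1] size [11.4 11.6] ang 80.3 zmed 0.0942 [0.5315 0.169 ]
collar 2533 c [532.1 169.4] size [68.  66.1] ang 80.3 zmed 0.0692 [0.5318 0.1692]
house 4926 c [531.6 169.3] size [100.5 101.1] ang 12.1 zmed 0.0613 [0.529  0.1685]
198 [(np.int64(289), [-22.4, 49.7, -21.4]), (np.int64(326), [-23.0, 47.7, 0.6]), (np.int64(362), [-22.8, 48.4, 22.0])]
206 [(np.int64(285), [-22.6, 33.7, -21.9]), (np.int64(326), [-22.5, 34.0, 0.6]), (np.int64(365), [-23.4, 31.2, 21.6])]
214 [(np.int64(283), [-22.3, 21.5, -21.4]), (np.int64(325), [-22.0, 22.4, 0.0]), (np.int64(366), [-21.4, 23.9, 21.3])]
222 [(np.int64(283), [-17.4, 22.8, -21.8]), (np.int64(325), [-17.1, 23.6, 0.0]), (np.int64(366), [-16.9, 24.1, 21.5])]
230 [(np.int64(284), [-12.4, 24.1, -21.7]), (np.int64(325), [-14.6, 18.9, 0.0]), (np.int64(366), [-12.5, 23.6, 21.7])]
238 [(np.int64(284), [-7.9, 23.6, -21.8]), (np.int64(325), [-15.1, 7.8, 0.0]), (np.int64(366), [-8.0, 23.3, 21.9])]
246 [(np.int64(284), [-11.6, 6.0, -19.5]), (np.int64(326), [-14.5
[... 298 characters left out ...]
(266), [-7.9, -11.0, -25.5]), (np.int64(325), [-8.7, -11.6, 0.0]), (np.int64(384), [-7.1, -9.5, 25.9])]
278 [(np.int64(266), [-14.6, -28.5, -22.0]), (np.int64(325), [-4.2, -10.8, 0.0]), (np.int64(384), [-13.9, -27.5, 22.2])]
286 [(np.int64(266), [-13.2, -31.9, -21.5]), (np.int64(325), [-0.2, -11.1, 0.0]), (np.int64(384), [-13.0, -31.7, 21.6])]
294 [(np.int64(266), [-12.7, -36.4, -20.8]), (np.int64(325), [4.4, -10.6, 0.0]), (np.int64(384), [-12.2, -35.7, 21.0])]
302 [(np.int64(287), [-5.0, -30.2, -14.4]), (np.int64(326), [8.4, -11.2, 0.5]), (np.int64(364), [-3.6, -28.3, 15.1])]
310 [(np.int64(287), [-1.2, -30.3, -14.6]), (np.int64(326), [29.0, 9.8, 0.6]), (np.int64(364), [-1.1, -30.3, 15.1])]
```

View pics/z3.png

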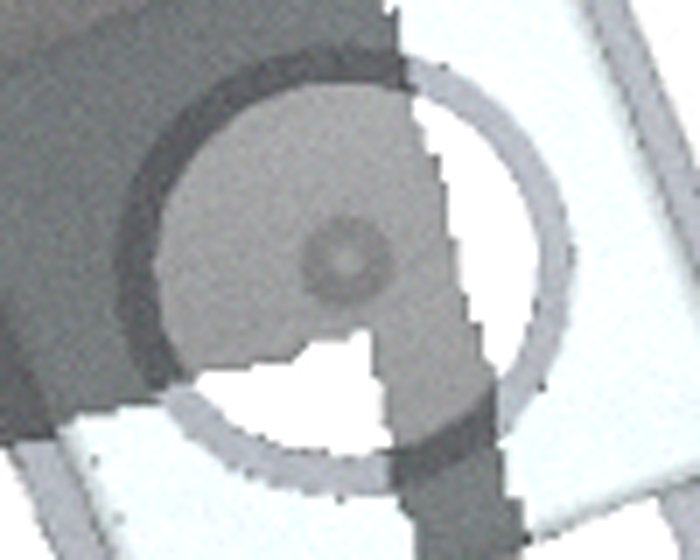

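Run:
```python
from h import *
s=load('w3'); W=fcloud(s); im=s['frame']
g=im[85:112,315:347].astype(float).mean(-1); print(g.min(),g.max())
g=np.clip((g-40)/(130-40)*255,0,255).astype(np.uint8)
cv2.imwrite('pics/z4.png',cv2.resize(g,None,fx=20,fy=20,interpolation=cv2.INTER_CUBIC))
c=np.array([.5318,.1691])
print(((W[85:112,315:347,2]-.069)*1000).round().astype(int)[4:24,4:28])
```

```text
69.66666666666667 229.33333333333334
[[                  -1                    1                    0
                     0                    1                    1
                    -1                    2                    1
                     0                    1                    1
                     1                    2                    1
                     0                    0                    0
                     0                    1                    1
                     0                    1                    1]
 [                   1                    0                   -1
                     0                    1                    2
                     0                    0                    1
                    18                   18                   18
                    20                   18                   19
                    19                   18                    1
                     1                   -1                    0
                     0                    0                    0]
 [                   
[... 8717 characters left out ...]
         0                   -1                    1
                    -1                    0                    1]
 [                   0                    1                    2
                     0                    0                    3
                     0                    0                    1
                    -1                    0                    0
                     2                    0                    1
                     0                    0                    1
                     2                    1                    1
                     0                    1                    1]]<stdin>:7: RuntimeWarning: invalid value encountered in cast
```

View pics/z4.png

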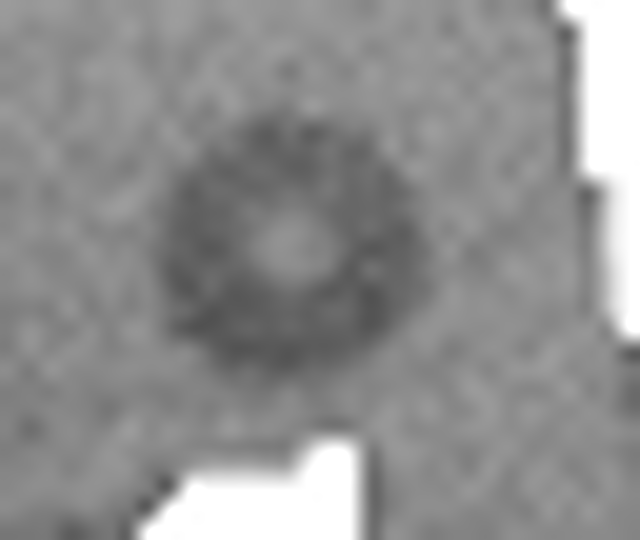

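Depth shows the 14 mm square top at 18 mm above the collar, at about −1.6° (mod 90) in the world. I'll take a second, closer view to confirm.

```bash
python3 -m handwheel '[0.3,2,0,0,0,0,2,0.3,5,0,0,0,0,2,0.3,8,0,0,0,0,2,0.3,8,0,0,0,0,2,0.3,8,0,0,0,0,2]'
python3 - <<'E'
from h import *
s=snap('wrist','w4'); t,R,st=tool(); print(t,st['force'],st['q'].round(2))
W=fcloud(s)
def rect(lo,hi,reg,nm):
    k=(W[...,2]>lo)&(W[...,2]<hi)&(W[...,0]>reg[0])&(W[...,0]<reg[1])&(W[...,1]>reg[2])&(W[...,1]<reg[3])
    P=W[k][:,:2]; r=cv2.minAreaRect((P*1000).astype(np.float32)); print(nm,len(P),'c',np.round(r[0],1),'size',np.round(r[1],1),'ang',round(r[2],1),'zmed',np.median(W[k][:,2]).round(4), P.mean(0).round(4))
rect(.0765,.11,(.48,.58,.11,.22),'shaft')
rect(.083,.0895,(.48,.58,.11,.22),'sqtop')
rect(.0905,.11,(.48,.58,.11,.22),'nose')
rect(.0655,.0725,(.50,.565,.13,.21),'collar')
rect(.055,.064,(.45,.58,.1,.22),'house')
rect(.06,.08,(.60,.68,.15,.24),'unit')
E
```

```text
t: 5.38
tcp_pos: [0.6177, 0.15, 0.1815]
tool_rot: [0.705, -0.065, 0.061, -0.704]
force: [0.4, 0.2, -4.6]
finger_gap: 0.302
[0.61967278 0.15038838 0.18355665] [-0.88361654  0.50390057 -5.0071293 ] [ 0.06  0.62  1.46 -0.    1.06 -1.33]
shaft 402 c [531.5 169.1] size [14.  14.3] ang 84.9 zmed 0.0926 [0.5318 0.169 ]
sqtop 135 c [531.5 169.1] size [14.  14.3] ang 84.9 zmed 0.0874 [0.5314 0.169 ]
nose 262 c [531.9 169.1] size [12.3 12.8] ang 35.4 zmed 0.0939 [0.5319 0.169 ]
collar 4379 c [532.2 168.9] size [64.8 66.9] ang 2.9 zmed 0.0692 [0.532 0.169]
house 8333 c [531.6 169. ] size [100.7 101. ] ang 12.1 zmed 0.0613 [0.5296 0.1685]
unit 4994 c [638.9 198.1] size [105.6  68. ] ang 21.2 zmed 0.0686 [0.6385 0.2018]
```

View pics/w4.png

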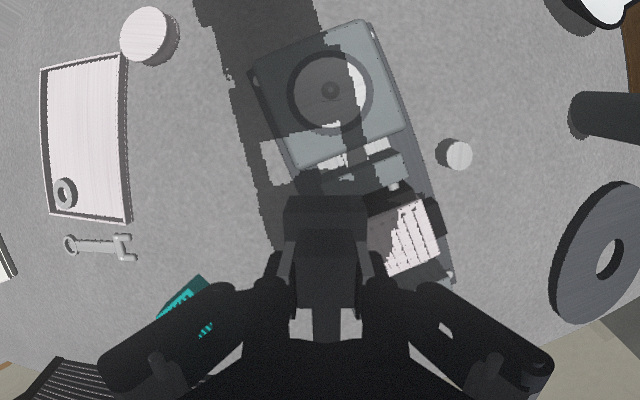

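Run:
```python
from h import *
t,R,st=tool(); print(t,rel([.5323,.1690,.170],[.087,.996]))
```

```text
[0.61967278 0.15038838 0.18355665] (array([-8.93,  1.35,  0.29]), array([ 0.  , -0.09,  0.  ]))
```

```bash
python3 -m handwheel '[-3,0,0.1,0,-0.05,0,2,-6,0,0.2,0,-0.09,0,2,-8,0,0.3,0,-0.09,0,2,-8.9,1.2,0.3,0,-0.09,0,2,-8.9,1.2,0.3,0,-0.09,0,2,-8.9,1.2,0.3,0,-0.09,0,2,-8.9,1.2,0.3,0,-0.09,0,2]'
python3 - <<'E'
from h import *
s=snap('wrist','w5')
t,R,st=tool(); print(t,R.round(3),st['force'],rel([.5323,.1690,.150],[.087,.996]))
s=snap('scene','s5');im=s['frame'][:,:,::-1]
cv2.imwrite('pics/z5.png',cv2.resize(im[130:330,300:470],None,fx=3,fy=3,interpolation=cv2.INTER_CUBIC))
E
```

```text
t: 6.02
tcp_pos: [0.5352, 0.1697, 0.1732]
tool_rot: [-0.706, 0.028, -0.033, 0.707]
force: [0.1, 0.8, -5.2]
finger_gap: 0.307
[0.53511828 0.16961129 0.17291726] [[ 0.996  0.006  0.086]
 [-0.086  0.001  0.996]
 [ 0.006 -1.     0.001]] [ 0.44119247  0.62069869 -5.36205815] (array([-0.29,  2.29, -0.09]), array([-0.001,  0.001,  0.006]))
```

View pics/z5.png

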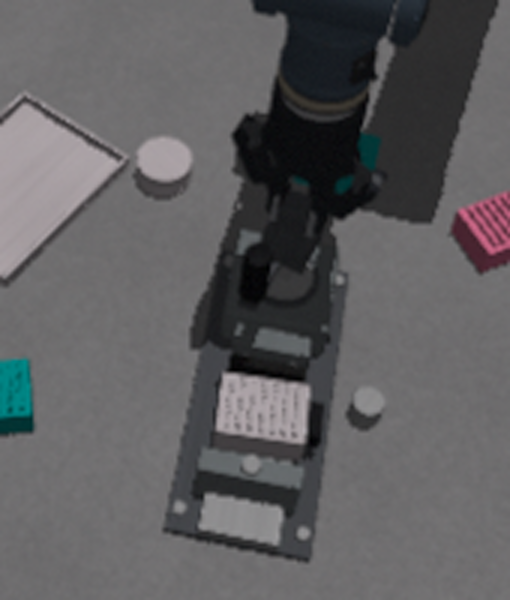

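```bash
python3 -m handwheel '[-0.2,0.5,-0.05,0,0,0,2,-0.2,1,-0.05,0,0,0,2,-0.2,1.5,-0.05,0,0,0,2,-0.2,1.5,-0.05,0,0,0,2,-0.2,1.5,-0.05,0,0,0,2,-0.2,1.5,-0.05,0,0,0,2]'
python3 - <<'E'
from h import *
t,R,st=tool(); print(t,R.round(3),st['force'],rel([.5323,.1690,.150],[.087,.996]))
E
```

```text
t: 6.62
tcp_pos: [0.5302, 0.1694, 0.1558]
tool_rot: [0.706, -0.03, 0.03, -0.706]
force: [0.4, 0.5, -5.1]
finger_gap: 0.304
[0.53017649 0.16938741 0.15575016] [[ 0.996 -0.     0.086]
 [-0.086 -0.     0.996]
 [-0.    -1.    -0.   ]] [ 0.43808712  0.54745758 -5.11480959] (array([ 0.22,  0.57, -0.02]), array([ 0.   ,  0.001, -0.   ]))
```

```bash
python3 -m handwheel '[0.2,0.1,0,0,0,0,2,0.2,0.3,0,0,0,0,2,0.2,0.4,0,0,0,0,2,0.2,0.4,0,0,0,0,2,0.2,0.4,0,0,0,0,2,0.2,0.4,0,0,0,0,2]'
python3 - <<'E'
from h import *
t,R,st=tool(); print(t,R.round(3),st['force'],rel([.5323,.1690,.124],[.087,.996]))
E
```

```text
t: 7.12
tcp_pos: [0.5321, 0.1693, 0.1521]
tool_rot: [-0.706, 0.03, -0.03, 0.706]
force: [0.6, -1.1, -5.4]
finger_gap: 0.302
[0.53208122 0.1692676  0.15207092] [[ 0.996  0.     0.086]
 [-0.086  0.     0.996]
 [ 0.    -1.     0.   ]] [ 0.58096393 -1.06671763 -5.39116631] (array([ 0.02,  2.81, -0.02]), array([-0.   ,  0.001,  0.   ]))
```

```bash
python3 -m handwheel '[0,0.2,0,0,0,0,2,0,0.4,0,0,0,0,2,0,0.6,0,0,0,0,2,0,0.7,0,0,0,0,2,0,0.7,0,0,0,0,2,0,0.7,0,0,0,0,2]'
python3 - <<'E'
from h import *
t,R,st=tool(); print(t,st['force'],st['ft_torque'],rel([.5323,.1690,.124],[.087,.996]))
E
```

```text
t: 7.62
tcp_pos: [0.532, 0.1692, 0.1449]
tool_rot: [0.706, -0.03, 0.03, -0.706]
force: [-0.4, -0.2, -5.5]
finger_gap: 0.307
[0.53202083 0.16923428 0.14486386] [-0.40726697 -0.22903928 -5.51542478] [ 0.00348063  0.05370523 -0.02672524] (array([ 0.03,  2.09, -0.02]), array([ 0.   ,  0.001, -0.   ]))
```

```bash
python3 -m handwheel '[0,0.1,0,0,0,0,2,0,0.2,0,0,0,0,2,0,0.3,0,0,0,0,2,0,0.4,0,0,0,0,2,0,0.4,0,0,0,0,2,0,0.4,0,0,0,0,2]'
python3 - <<'E'
from h import *
t,R,st=tool(); print(t,st['force'],st['ft_torque'],rel([.5323,.1690,.124],[.087,.996]))
E
```

```text
t: 8.12
tcp_pos: [0.532, 0.1693, 0.1409]
tool_rot: [0.706, -0.03, 0.03, -0.706]
force: [-0.0, -1.1, -4.9]
finger_gap: 0.304
[0.53201883 0.16925506 0.14091915] [-0.02825341 -1.0800261  -4.87940903] [ 0.02450419  0.06852223 -0.02190356] (array([ 0.03,  1.69, -0.02]), array([ 0.   ,  0.001, -0.   ]))
```

```bash
python3 -m handwheel '[0,0.1,0,0,0,0,2,0,0.2,0,0,0,0,2,0,0.3,0,0,0,0,2,0,0.4,0,0,0,0,2,0,0.4,0,0,0,0,2,0,0.4,0,0,0,0,2]'
python3 - <<'E'
from h import *
t,R,st=tool(); print(t,st['force'],st['ft_torque'],rel([.5323,.1690,.124],[.087,.996]))
E
```

```text
t: 8.62
tcp_pos: [0.532, 0.1692, 0.1369]
tool_rot: [0.706, -0.03, 0.03, -0.706]
force: [-0.2, -0.7, -5.6]
finger_gap: 0.306
[0.53203035 0.16921929 0.13692795] [-0.23444816 -0.67739459 -5.62618862] [ 0.02879133  0.04009459 -0.00766999] (array([ 0.03,  1.29, -0.02]), array([ 0.   ,  0.001, -0.   ]))
```

It's on the square with no contact force. I'll take it down to the collar.

```bash
python3 -m handwheel '[0,0.2,0,0,0,0,2,0,0.4,0,0,0,0,2,0,0.6,0,0,0,0,2,0,0.8,0,0,0,0,2,0,1.0,0,0,0,0,2,0,1.1,0,0,0,0,2,0,1.1,0,0,0,0,2,0,1.1,0,0,0,0,2]'
python3 - <<'E'
from h import *
t,R,st=tool(); print(t,st['force'],st['ft_torque'],rel([.5323,.1690,.124],[.087,.996]))
E
```

```text
t: 9.28
tcp_pos: [0.5321, 0.1692, 0.1259]
tool_rot: [0.706, -0.03, 0.03, -0.706]
force: [0.3, -0.6, -6.3]
finger_gap: 0.301
[0.53207702 0.16924281 0.12592491] [ 0.28117535 -0.61422969 -6.32803162] [ 0.04967616  0.07393988 -0.05248277] (array([ 0.02,  0.19, -0.02]), array([ 0.   ,  0.001, -0.   ]))
```

```bash
python3 -m handwheel '[0,0.1,0,0,0,0,2,0,0.2,0,0,0,0,2,0,0.2,0,0,0,0,2,0,0.2,0,0,0,0,2]'
python3 - <<'E'
from h import *
t,R,st=tool(); print(t,st['force'],st['ft_torque'])
E
python3 -m handwheel '[0,0.05,0,0,0,0,2,0,0.1,0,0,0,0,2,0,0.1,0,0,0,0,2]'
python3 - <<'E'
from h import *
t,R,st=tool(); print(t,st['force'],st['ft_torque'])
E
```

```text
t: 9.62
tcp_pos: [0.5323, 0.1693, 0.1243]
tool_rot: [-0.706, 0.03, -0.031, 0.706]
force: [-0.2, -0.2, -2.2]
finger_gap: 0.306
[0.53230457 0.1692706  0.12433425] [-0.18931261 -0.19863762 -2.20636495] [0.02566333 0.12301531 0.0034584 ]
t: 9.87
tcp_pos: [0.5323, 0.1693, 0.1242]
tool_rot: [-0.706, 0.03, -0.031, 0.706]
force: [-2.4, 0.2, 4.7]
finger_gap: 0.302
[0.53225491 0.16928792 0.12423984] [-2.42948477  0.15408294  4.66165807] [-0.04575191  0.39496756 -0.00549901]
```

Run:
```python
from h import *
a=np.radians(12.1); c=np.array([.5318,.169]); ex=np.array([np.cos(a),np.sin(a)]); ey=np.array([-ex[1],ex[0]])
for n in ['top0','scene0','w1','w4']:
    s=load(n); W=fcloud(s) if n[0]=='w' else cloud(s)
    d=W[...,:2]-c; X=d@ex*1000; Y=d@ey*1000; Z=W[...,2]*1000
    out=[]
    for y0 in (-20,0,25):
        o=[]
        for x in range(40,190,4):
            k=(abs(X-x)<2)&(abs(Y-y0)<9)&(Z>5)&(Z<100)
            o.append(f"{x}:{np.median(Z[k]):.0f}" if k.sum()>2 else f"{x}:-")
        print(n,y0,' '.join(o))
```

```text
top0 -20 40:62 44:62 48:60 52:- 56:27 60:28 64:50 68:69 72:70 76:68 80:69 84:69 88:64 92:54 96:57 100:67 104:67 108:- 112:53 116:60 120:65 124:64 128:65 132:63 136:64 140:64 144:65 148:63 152:64 156:65 160:65 164:63 168:67 172:62 176:- 180:- 184:26 188:28
top0 0 40:59 44:60 48:62 52:47 56:46 60:45 64:54 68:69 72:69 76:69 80:69 84:70 88:- 92:- 96:42 100:68 104:68 108:- 112:57 116:63 120:65 124:64 128:65 132:64 136:63 140:62 144:62 148:61 152:63 156:61 160:62 164:65 168:65 172:- 176:- 180:28 184:26 188:26
top0 25 40:60 44:60 48:61 52:- 56:25 60:27 64:39 68:69 72:68 76:69 80:69 84:68 88:- 92:56 96:49 100:70 104:70 108:- 112:56 116:64 120:62 124:65 128:63 132:63 136:65 140:64 144:63 148:65 152:63 156:63 160:64 164:63 168:61 172:- 176:- 180:27 184:27 188:26
scene0 -20 40:60 44:59 48:56 52:52 56:- 60:- 64:68 68:69 72:70 76:69 80:68 84:62 88:62 92:- 96:66 100:70 104:66 108:60 112:- 116:62 120:66 124:64 128:62 132:62 136:63 140:63 144:63 148:64 152:63 156:64 160:61 164:62 168:62 172:46 176:48 180:- 184:- 188:-
scene0 0 40:62 44:60 48:57 52:52 56:- 60:- 64:- 68:69 72:69 76:71 80:69 84:67 88:6
[... 1201 characters left out ...]
60:28 64:55 68:70 72:70 76:70 80:70 84:- 88:- 92:- 96:- 100:- 104:- 108:- 112:63 116:63 120:63 124:64 128:64 132:64 136:64 140:63 144:- 148:- 152:- 156:- 160:- 164:- 168:- 172:- 176:- 180:- 184:- 188:-
w4 0 40:62 44:61 48:60 52:49 56:49 60:48 64:62 68:70 72:70 76:70 80:71 84:70 88:- 92:- 96:58 100:70 104:69 108:- 112:62 116:64 120:64 124:64 128:64 132:64 136:64 140:64 144:64 148:64 152:64 156:64 160:64 164:64 168:63 172:62 176:- 180:- 184:- 188:-
w4 25 40:61 44:61 48:60 52:- 56:27 60:27 64:54 68:70 72:70 76:70 80:70 84:70 88:- 92:54 96:60 100:69 104:69 108:61 112:63 116:64 120:64 124:64 128:64 132:64 136:64 140:64 144:64 148:64 152:64 156:64 160:64 164:64 168:63 172:- 176:- 180:- 184:- 188:-
```

Run:
```python
from h import *
a=np.radians(12.1); c=np.array([.5318,.169]); ex=np.array([np.cos(a),np.sin(a)]); ey=np.array([-ex[1],ex[0]])
for n in ['top0','scene0','w1']:
    s=load(n); W=fcloud(s) if n[0]=='w' else cloud(s)
    d=W[...,:2]-c; X=d@ex*1000; Y=d@ey*1000; Z=W[...,2]*1000
    for y0 in (-25,15):
        o=[]
        for x in range(160,250,2):
            k=(abs(X-x)<1.5)&(abs(Y-y0)<12)&(Z>5)&(Z<100)
            o.append(f"{x}:{np.median(Z[k]):.0f}" if k.sum()>2 else f"{x}:-")
        print(n,y0,' '.join(o))
    for nm,zl,zh,xl,xh in [('stop',64,73,180,225),('unit',58,72,109,177),('face',66,73,94,110)]:
        k=(Z>zl)&(Z<zh)&(X>xl)&(X<xh)&(abs(Y)<48); print(nm,k.sum(),cv2.minAreaRect(np.stack([X[k],Y[k]],1).astype(np.float32)))
```

```text
top0 -25 160:64 162:61 164:62 166:65 168:66 170:64 172:64 174:- 176:- 178:- 180:- 182:26 184:26 186:25 188:26 190:27 192:43 194:50 196:68 198:68 200:69 202:68 204:68 206:68 208:67 210:69 212:68 214:66 216:- 218:- 220:- 222:- 224:- 226:29 228:25 230:24 232:27 234:27 236:27 238:24 240:26 242:26 244:25 246:28 248:27
top0 15 160:63 162:63 164:63 166:62 168:64 170:62 172:- 174:- 176:- 178:- 180:27 182:25 184:26 186:27 188:27 190:27 192:45 194:56 196:69 198:69 200:69 202:69 204:70 206:71 208:70 210:68 212:69 214:67 216:- 218:- 220:- 222:- 224:- 226:- 228:25 230:26 232:27 234:26 236:24 238:24 240:26 242:30 244:27 246:26 248:25
stop 155 ((203.224609375, -1.3239326477050781), (22.607149124145508, 88.90482330322266), 0.24690403044223785)
unit 406 ((141.42221069335938, 4.404209136962891), (60.12116622924805, 86.67034149169922), 2.2645742893218994)
face 48 ((101.04312896728516, -1.0736846923828125), (9.664955139160156, 68.6324462890625), 0.47800713777542114)
scene0 -25 160:62 162:62 164:63 166:62 168:62 170:62 172:48 174:47 176:- 178:- 180:- 182:- 184:- 186:- 188:- 190:- 192:- 194:68 196:68 198:
[... 1068 characters left out ...]
230:20 232:18 234:22 236:24 238:21 240:27 242:27 244:22 246:26 248:27
w1 15 160:68 162:69 164:67 166:67 168:- 170:- 172:- 174:- 176:- 178:- 180:- 182:- 184:- 186:- 188:- 190:58 192:58 194:61 196:70 198:70 200:70 202:70 204:71 206:70 208:70 210:70 212:70 214:- 216:- 218:- 220:- 222:- 224:- 226:- 228:- 230:- 232:- 234:- 236:- 238:- 240:- 242:- 244:- 246:- 248:-
stop 444 ((201.7694549560547, -1.6231803894042969), (89.21867370605469, 25.045562744140625), 88.90003967285156)
unit 1165 ((140.80111694335938, 0.7942276000976562), (61.8616943359375, 81.12466430664062), 3.1965346336364746)
face 247 ((100.36841583251953, -0.23046112060546875), (11.900668144226074, 70.6520767211914), 0.12619544565677643)
```

Seated: contact at TCP z 0.1243 with a small force. From the point clouds the travel to contact is about 26 mm (1.3 rad), plus about 0.2 rad to reach half of the face travel, plus socket play. I'll wind 0.5 rad first and check the torque.

```bash
python3 -m handwheel '[0,0,0,0,0.05,0,2,0,0,0,0,0.1,0,2,0,0,0,0,0.15,0,2,0,0,0,0,0.2,0,2,0,0,0,0,0.26,0,2,0,0,0,0,0.32,0,2,0,0,0,0,0.38,0,2,0,0,0,0,0.44,0,2,0,0,0,0,0.5,0,2]'
python3 - <<'E'
from h import *
t,R,st=tool(); print(t,np.degrees(np.arctan2(R[1,0],R[0,0])),st['force'],st['ft_torque'],st['q'].round(2))
E
```

```text
t: 10.62
tcp_pos: [0.532, 0.1688, 0.1242]
tool_rot: [0.678, -0.203, 0.204, -0.677]
force: [-1.7, -1.7, 5.4]
finger_gap: 0.306
[0.531998   0.16883626 0.12421764] -33.501311449385646 [-1.73961006 -1.65850311  5.41298135] [-0.16167752  0.59860213  0.73636167] [ 0.11  0.61  1.71 -0.    0.82 -0.88]
```

```bash
python3 -m handwheel '[0,-0.05,0,0,0.06,0,2,0,-0.05,0,0,0.12,0,2,0,-0.05,0,0,0.18,0,2,0,-0.05,0,0,0.24,0,2,0,-0.05,0,0,0.3,0,2,0,-0.05,0,0,0.36,0,2,0,-0.05,0,0,0.42,0,2,0,-0.05,0,0,0.48,0,2,0,-0.05,0,0,0.54,0,2,0,-0.05,0,0,0.6,0,2]'
python3 - <<'E'
from h import *
t,R,st=tool(); print(t,np.degrees(np.arctan2(R[1,0],R[0,0])),st['force'],st['ft_torque'],st['q'].round(2))
s=snap('wrist','w6')
s=snap('scene','s6');im=s['frame'][:,:,::-1]
cv2.imwrite('pics/z6.png',cv2.resize(im[180:320,330:450],None,fx=4,fy=4,interpolation=cv2.INTER_CUBIC))
E
```

```text
t: 11.45
tcp_pos: [0.532, 0.1689, 0.1243]
tool_rot: [0.587, -0.394, 0.395, -0.586]
force: [-1.6, -1.1, 1.4]
finger_gap: 0.303
[0.53204188 0.1688622  0.12425101] -67.87372458919454 [-1.62307795 -1.10968731  1.40537144] [-0.29377782  0.23830378  0.72383425] [ 0.11  0.61  1.71 -0.    0.82 -0.28]
```

View pics/z6.png

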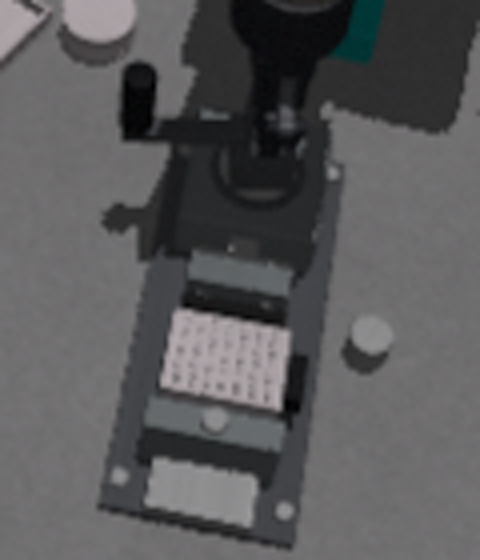

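View pics/w6.png

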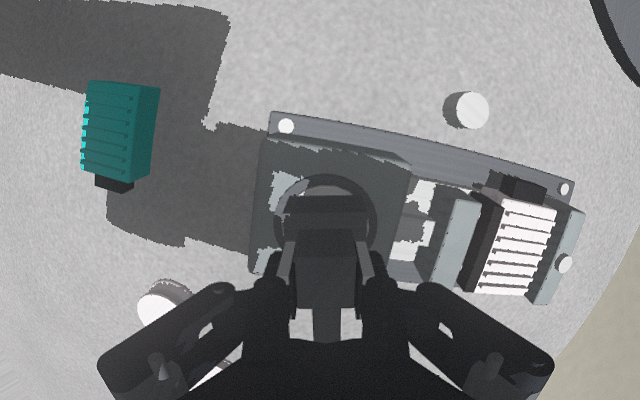

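```bash
cat > j.py <<'E'
from h import *
import sys
a=np.radians(12.1); c=np.array([.5318,.169]); ex=np.array([np.cos(a),np.sin(a)]); ey=np.array([-ex[1],ex[0]])
for n in sys.argv[1:]:
    s=load(n); W=fcloud(s) if n[0]=='w' else cloud(s)
    d=W[...,:2]-c; X=d@ex*1000; Y=d@ey*1000; Z=W[...,2]*1000
    for y0 in (-15,15):
        o=[]
        for x in range(60,224,2):
            k=(abs(X-x)<1.2)&(abs(Y-y0)<12)&(Z>5)&(Z<85)
            o.append(f"{x}:{np.median(Z[k]):.0f}" if k.sum()>2 else f"{x}:-")
        print(n,y0,' '.join(o))
E
python3 j.py w6 s6
```

```text
w6 -15 60:47 62:47 64:28 66:47 68:47 70:28 72:38 74:38 76:29 78:48 80:57 82:70 84:70 86:70 88:70 90:70 92:70 94:70 96:70 98:70 100:70 102:69 104:- 106:- 108:- 110:62 112:63 114:69 116:69 118:69 120:69 122:69 124:65 126:64 128:64 130:64 132:65 134:64 136:65 138:64 140:64 142:64 144:64 146:65 148:64 150:65 152:64 154:64 156:64 158:66 160:64 162:65 164:64 166:64 168:64 170:64 172:64 174:65 176:64 178:64 180:63 182:62 184:- 186:- 188:- 190:64 192:62 194:69 196:70 198:70 200:70 202:69 204:70 206:70 208:70 210:69 212:69 214:68 216:- 218:- 220:- 222:-
w6 15 60:28 62:28 64:28 66:28 68:28 70:28 72:28 74:28 76:28 78:36 80:54 82:70 84:70 86:70 88:70 90:70 92:70 94:70 96:70 98:70 100:70 102:70 104:- 106:- 108:- 110:63 112:63 114:69 116:69 118:69 120:69 122:69 124:- 126:65 128:64 130:64 132:64 134:64 136:64 138:64 140:64 142:64 144:64 146:64 148:64 150:64 152:64 154:64 156:64 158:64 160:64 162:64 164:64 166:64 168:64 170:64 172:64 174:64 176:64 178:64 180:63 182:62 184:- 186:- 188:- 190:61 192:62 194:68 196:70 198:70 200:70 202:70 204:70 206:69 208:69 210:69 212:69 214:68 216:- 218:- 220:- 222:-

[... 385 characters left out ...]
3 178:64 180:63 182:57 184:55 186:- 188:- 190:- 192:- 194:67 196:70 198:68 200:69 202:68 204:69 206:69 208:69 210:68 212:68 214:48 216:41 218:25 220:27 222:27
s6 15 60:- 62:- 64:- 66:47 68:- 70:- 72:- 74:- 76:- 78:- 80:- 82:68 84:68 86:70 88:71 90:69 92:69 94:70 96:69 98:69 100:67 102:62 104:61 106:- 108:- 110:- 112:- 114:68 116:68 118:68 120:68 122:66 124:64 126:63 128:63 130:62 132:64 134:64 136:64 138:64 140:63 142:63 144:63 146:64 148:65 150:63 152:62 154:65 156:64 158:63 160:63 162:63 164:64 166:63 168:64 170:64 172:62 174:63 176:64 178:62 180:61 182:55 184:57 186:- 188:- 190:- 192:- 194:69 196:68 198:69 200:68 202:69 204:69 206:68 208:69 210:68 212:67 214:49 216:43 218:26 220:27 222:28
```

The jaw has moved about 17 mm and the unit sits about 9.7 mm short of the stop. I'll wind 0.4 rad more, then go in small steps watching the torque.

```bash
python3 -m handwheel '[0,0,0,0,0.06,0,2,0,0,0,0,0.12,0,2,0,0,0,0,0.18,0,2,0,0,0,0,0.24,0,2,0,0,0,0,0.3,0,2,0,0,0,0,0.36,0,2,0,0,0,0,0.4,0,2,0,0,0,0,0.4,0,2]'
cat > q.py <<'E'
from h import *
t,R,st=tool(); print(t.round(4),'yaw',np.degrees(np.arctan2(R[1,0],R[0,0])).round(2),st['force'].round(1),st['ft_torque'].round(3),st['q'].round(2))
E
python3 q.py
python3 -m handwheel '[0,0,0,0,0.02,0,2,0,0,0,0,0.04,0,2,0,0,0,0,0.05,0,2]'
python3 q.py
```

```text
t: 12.22
tcp_pos: [0.5321, 0.1689, 0.1242]
tool_rot: [0.497, -0.503, 0.503, -0.497]
force: [-2.7, -2.9, 4.0]
finger_gap: 0.306
[0.5321 0.1689 0.1242] yaw -90.72 [-2.7 -2.9  4. ] [-0.388  0.467  0.46 ] [ 0.11  0.61  1.71 -0.    0.82  0.12]
t: 12.47
tcp_pos: [0.5321, 0.1689, 0.1242]
tool_rot: [0.484, -0.515, 0.516, -0.484]
force: [-2.1, -2.2, 5.5]
finger_gap: 0.307
[0.5321 0.1689 0.1242] yaw -93.55 [-2.1 -2.2  5.5] [-0.414  0.508  0.69 ] [ 0.11  0.61  1.71 -0.    0.82  0.17]
```

```bash
python3 -m handwheel '[0,0,0,0,0.02,0,2,0,0,0,0,0.04,0,2,0,0,0,0,0.05,0,2]' >/dev/null
python3 q.py
python3 -m handwheel '[0,0,0,0,0.02,0,2,0,0,0,0,0.04,0,2,0,0,0,0,0.05,0,2]' >/dev/null
python3 q.py
```

```text
[0.5321 0.1689 0.1242] yaw -96.41 [-3.4 -1.6  5.4] [-0.521  0.542  0.646] [ 0.11  0.61  1.71 -0.    0.82  0.22]
[0.5321 0.1689 0.1242] yaw -99.25 [-2.7 -2.8  6.6] [-0.426  0.498  0.737] [ 0.11  0.61  1.71 -0.    0.82  0.27]
```

```bash
python3 -m handwheel '[0,0,0,0,0.02,0,2,0,0,0,0,0.04,0,2,0,0,0,0,0.05,0,2]' >/dev/null
python3 q.py
python3 - <<'E'
from h import *
snap('wrist','w7');snap('scene','s7')
E
python3 j.py w7 s7
```

```text
[0.5321 0.1689 0.1242] yaw -102.09 [-2.3 -1.3  6.2] [-0.271  0.434  0.887] [ 0.11  0.61  1.71 -0.    0.82  0.32]
w7 -15 60:47 62:29 64:28 66:28 68:28 70:47 72:47 74:29 76:28 78:28 80:28 82:38 84:47 86:38 88:28 90:53 92:59 94:70 96:70 98:70 100:70 102:70 104:70 106:70 108:70 110:70 112:70 114:- 116:- 118:- 120:54 122:62 124:69 126:69 128:69 130:69 132:69 134:64 136:64 138:64 140:64 142:64 144:64 146:64 148:64 150:64 152:64 154:64 156:64 158:64 160:65 162:64 164:65 166:64 168:64 170:64 172:64 174:64 176:64 178:64 180:64 182:64 184:64 186:64 188:64 190:63 192:66 194:69 196:69 198:70 200:70 202:69 204:70 206:70 208:70 210:69 212:69 214:68 216:- 218:- 220:- 222:-
w7 15 60:28 62:28 64:28 66:28 68:28 70:28 72:28 74:28 76:28 78:28 80:28 82:28 84:28 86:28 88:28 90:49 92:57 94:70 96:70 98:70 100:70 102:70 104:70 106:70 108:70 110:70 112:70 114:69 116:- 118:- 120:54 122:62 124:69 126:69 128:69 130:69 132:69 134:64 136:64 138:64 140:64 142:64 144:64 146:64 148:64 150:64 152:64 154:64 156:64 158:64 160:64 162:64 164:64 166:64 168:64 170:64 172:64 174:64 176:64 178:64 180:64 182:64 184:64 186:64 1
[... 508 characters left out ...]
178:65 180:64 182:64 184:64 186:63 188:63 190:62 192:- 194:68 196:70 198:68 200:69 202:68 204:69 206:70 208:70 210:69 212:66 214:49 216:42 218:27 220:27 222:26
s7 15 60:26 62:26 64:26 66:26 68:- 70:- 72:- 74:- 76:- 78:- 80:- 82:- 84:- 86:- 88:- 90:- 92:- 94:69 96:69 98:69 100:70 102:70 104:69 106:68 108:70 110:69 112:65 114:63 116:- 118:- 120:- 122:- 124:67 126:68 128:68 130:67 132:65 134:65 136:62 138:- 140:65 142:63 144:64 146:64 148:64 150:62 152:62 154:62 156:64 158:63 160:62 162:62 164:62 166:63 168:64 170:64 172:65 174:67 176:64 178:64 180:67 182:63 184:63 186:65 188:64 190:65 192:- 194:67 196:68 198:68 200:67 202:68 204:68 206:69 208:69 210:69 212:66 214:49 216:39 218:28 220:27 222:27
```

View pics/w7.png

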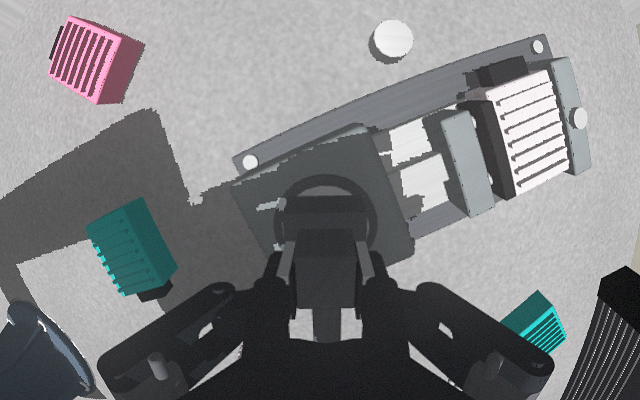

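The unit now rests against the stop and the torque is rising (0.74 to 0.89). Continuing in small steps.

```bash
for i in 1; do python3 -m handwheel '[0,0,0,0,0.02,0,2,0,0,0,0,0.04,0,2,0,0,0,0,0.05,0,2]' >/dev/null
python3 q.py; done
python3 -m handwheel '[0,0,0,0,0.02,0,2,0,0,0,0,0.04,0,2,0,0,0,0,0.05,0,2]' >/dev/null
python3 q.py
```

```text
[0.5322 0.1689 0.1242] yaw -104.93 [-2.9 -1.8  5.5] [-0.341  0.475  0.939] [ 0.11  0.61  1.71 -0.    0.82  0.37]
[0.5321 0.1689 0.1242] yaw -107.77 [-2.1 -2.   6.2] [-0.364  0.559  0.996] [ 0.11  0.61  1.71 -0.    0.82  0.42]
```

```bash
cat > k.py <<'E'
from h import *
import sys
a=np.radians(12.1); c=np.array([.5318,.169]); ex=np.array([np.cos(a),np.sin(a)]); ey=np.array([-ex[1],ex[0]])
for n in sys.argv[1:]:
    s=load(n); W=fcloud(s) if n[0]=='w' else cloud(s)
    d=W[...,:2]-c; X=d@ex*1000; Y=d@ey*1000; Z=W[...,2]*1000
    m=(abs(Y)<28)&(Z>66.5)&(Z<74)
    b=X[m&(X>60)&(X<118)]; p=X[m&(X>119)&(X<136)] if n not in('w1','scene0','top0') else X[m&(X>94)&(X<109)]; st=X[m&(X>186)&(X<222)]
    f=lambda x:(np.percentile(x,[1,50,99]).round(2).tolist(),len(x)) if len(x) else None
    print(n,'block',f(b),'plate',f(p),'stop',f(st),'plate-block mid',np.round(np.median(p)-np.median(b),2))
E
python3 - <<'E'
from h import *
snap('wrist','w8');snap('scene','s8')
E
python3 k.py w1 scene0 w7 s7 w8 s8;python3 q.py
```

```text
w1 block ([63.22, 79.43, 117.63], 610) plate ([94.76, 99.11, 105.85], 186) stop ([190.77, 198.04, 213.11], 224) plate-block mid 19.68
scene0 block ([65.22, 81.69, 116.37], 201) plate ([96.77, 102.61, 107.4], 56) stop ([193.51, 205.0, 214.71], 133) plate-block mid 20.92
w7 block ([91.05, 100.95, 112.39], 2570) plate ([121.52, 126.07, 131.8], 1103) stop ([186.46, 198.35, 212.86], 1294) plate-block mid 25.13
s7 block ([93.02, 104.04, 114.93], 148) plate ([123.61, 128.28, 134.02], 61) stop ([186.64, 204.76, 215.18], 137) plate-block mid 24.23
w8 block ([92.51, 102.51, 114.01], 2684) plate ([121.42, 125.99, 131.6], 1148) stop ([186.48, 198.54, 212.67], 1373) plate-block mid 23.48
s8 block ([93.62, 105.65, 117.2], 143) plate ([123.19, 127.85, 134.31], 64) stop ([186.73, 204.57, 214.93], 138) plate-block mid 22.19
[0.5321 0.1688 0.1242] yaw -107.77 [-1.4 -3.   5.9] [-0.472  0.497  0.791] [ 0.11  0.61  1.71 -0.    0.82  0.42]
```

```bash
sed -i "s/X\[m&(X>119)&(X<136)\] if n/X[m\&(X>(108 if n[1]=='6' else 119))\&(X<(125 if n[1]=='6' else 136))] if n/; s/(X>60)&(X<118)/(X>60)\&(X<(106 if n[1]=='6' else 118))/" k.py; python3 k.py w6 s6 w8 s8
```

```text
w6 block ([79.33, 89.08, 100.87], 2120) plate ([111.04, 115.53, 121.49], 905) stop ([190.84, 198.05, 212.9], 927) plate-block mid 26.45
s6 block ([81.47, 93.35, 104.13], 138) plate ([112.98, 118.71, 124.2], 65) stop ([193.99, 205.78, 214.75], 128) plate-block mid 25.37
w8 block ([92.51, 102.51, 114.01], 2684) plate ([121.42, 125.99, 131.6], 1148) stop ([186.48, 198.54, 212.67], 1373) plate-block mid 23.48
s8 block ([93.62, 105.65, 117.2], 143) plate ([123.19, 127.85, 134.31], 64) stop ([186.73, 204.57, 214.93], 138) plate-block mid 22.19
```

The face-to-block spacing has shrunk by about 3.0 mm (wrist) and 3.2 mm (scene). One more 0.05 rad step should bring it to about 4 mm.

```bash
python3 -m handwheel '[0,0,0,0,0.02,0,2,0,0,0,0,0.04,0,2,0,0,0,0,0.055,0,2,0,0,0,0,0.055,0,2]' >/dev/null
python3 q.py
python3 - <<'E'
from h import *
snap('wrist','w9');snap('scene','s9')
E
python3 k.py w9 s9;python3 q.py
```

```text
[0.5321 0.1689 0.1242] yaw -110.91 [-2.  -2.4  5.5] [-0.446  0.506  0.861] [ 0.11  0.61  1.71 -0.    0.82  0.47]
w9 block ([93.57, 103.56, 114.91], 2722) plate ([121.46, 126.09, 131.69], 1193) stop ([186.44, 198.68, 213.38], 1425) plate-block mid 22.53
s9 block ([94.89, 106.89, 117.37], 147) plate ([123.83, 128.34, 134.21], 60) stop ([186.83, 205.35, 214.77], 136) plate-block mid 21.45
[0.5321 0.1688 0.1242] yaw -110.9 [-3.2 -2.4  5.7] [-0.399  0.423  0.897] [ 0.11  0.61  1.71 -0.    0.82  0.47]
```

About 3.9 mm pushed in. I'll back off slightly within the socket play to unload it, then lift.

```bash
python3 -m handwheel '[0,0,0,0,-0.03,0,2,0,0,0,0,-0.07,0,2,0,0,0,0,-0.08,0,2]'
python3 q.py
python3 -m handwheel '[0,-0.3,0,0,0,0,2,0,-0.6,0,0,0,0,2,0,-1,0,0,0,0,2,0,-1.4,0,0,0,0,2,0,-1.4,0,0,0,0,2]'
python3 q.py
```

```text
t: 14.6
tcp_pos: [0.5321, 0.1688, 0.1242]
tool_rot: [0.423, -0.566, 0.567, -0.423]
force: [-3.2, -3.6, 5.2]
finger_gap: 0.304
[0.5321 0.1688 0.1242] yaw -106.46 [-3.2 -3.6  5.2] [-0.6    0.473  0.002] [ 0.11  0.61  1.71 -0.    0.82  0.4 ]
t: 15.02
tcp_pos: [0.532, 0.1688, 0.134]
tool_rot: [-0.423, 0.567, -0.567, 0.422]
force: [4.1, -2.3, -22.3]
finger_gap: 0.305
[0.532  0.1688 0.134 ] yaw -106.6 [  4.1  -2.3 -22.3] [-0.443 -0.777  0.182] [ 0.11  0.6   1.7  -0.    0.84  0.4 ]
```

```bash
python3 -m handwheel '[0,0,0,0,0,0,2,0,0,0,0,0,0,2]';python3 q.py
python3 -m handwheel '[0,-0.2,0,0,0.02,0,2,0,-0.4,0,0,0.02,0,2,0,-0.6,0,0,0.02,0,2,0,-0.6,0,0,0.02,0,2]'
python3 q.py
python3 - <<'E'
from h import *
snap('wrist','w10')
s=snap('scene','s10');im=s['frame'][:,:,::-1]
cv2.imwrite('pics/z10.png',cv2.resize(im[130:330,300:470],None,fx=3,fy=3,interpolation=cv2.INTER_CUBIC))
E
python3 k.py w10 s10
```

```text
t: 15.18
tcp_pos: [0.5319, 0.1688, 0.1353]
tool_rot: [-0.423, 0.567, -0.567, 0.422]
force: [4.1, -2.4, -21.9]
finger_gap: 0.302
[0.5319 0.1688 0.1353] yaw -106.61 [  4.1  -2.4 -21.9] [-0.277 -0.926  0.183] [ 0.11  0.6   1.7  -0.    0.85  0.4 ]
t: 15.52
tcp_pos: [0.5325, 0.17, 0.1455]
tool_rot: [-0.416, 0.571, -0.571, 0.418]
force: [0.5, -0.8, -5.6]
finger_gap: 0.304
[0.5325 0.17   0.1455] yaw -107.8 [ 0.5 -0.8 -5.6] [ 0.035  0.043 -0.027] [0.11 0.58 1.69 0.   0.86 0.42]
w10 block ([93.56, 103.6, 114.9], 2241) plate ([121.44, 126.2, 131.84], 988) stop ([186.64, 198.98, 212.98], 1232) plate-block mid 22.6
s10 block ([94.51, 106.36, 117.29], 139) plate ([123.02, 129.74, 134.22], 59) stop ([187.01, 205.24, 215.18], 133) plate-block mid 23.38
```

View pics/z10.png

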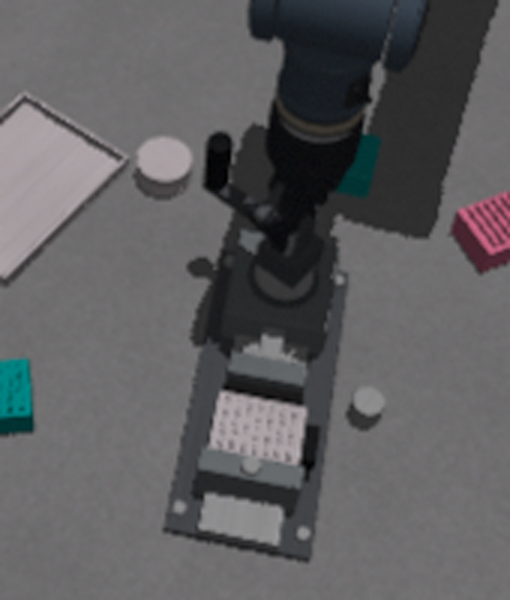

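View pics/w10.png

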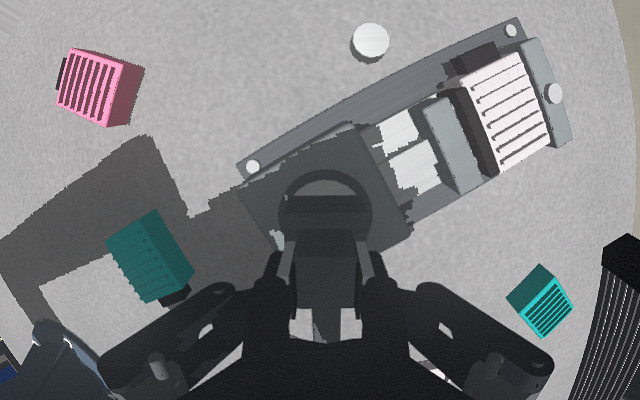

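Freed: the load is back to the crank's weight and the wrist spacing is unchanged (22.6 mm). The scene median (23.4) disagrees, but its edges are unchanged. I'll lift clear, then return to the tray.

```bash
python3 -m handwheel '[0,-2,0,0,0,0,2,0,-5,0,0,0,0,2,0,-9,0,0,0,0,2,0,-12,0,0,0,0,2,0,-12,0,0,-0.1,0,2,0,-12,0,0,-0.1,0,2]'
python3 q.py
python3 - <<'E'
from h import *
print(rel([.4918,-.1575,.26],[.168,.986]))
E
```

```text
t: 16.12
tcp_pos: [0.5331, 0.1699, 0.2672]
tool_rot: [0.443, -0.548, 0.55, -0.448]
force: [-0.3, 0.3, -6.5]
finger_gap: 0.302
[0.5331 0.1699 0.2672] yaw -101.92 [-0.3  0.3 -6.5] [ 0.027  0.031 -0.013] [0.11 0.41 1.58 0.   1.14 0.32]
(array([32.89,  0.64,  2.71]), array([-0.007, -1.61 ,  0.003]))
```

```bash
python3 -m handwheel '[2,0,0.2,0,-0.1,0,2,6,0,0.5,0,-0.22,0,2,10,0,1,0,-0.34,0,2,14,0,1.3,0,-0.46,0,2,18,0,1.6,0,-0.58,0,2,22,0,2,0,-0.7,0,2,26,0,2.3,0,-0.82,0,2,30,0.3,2.5,0,-0.94,0,2,32.5,0.6,2.7,0,-1.06,0,2,32.9,0.6,2.7,0,-1.18,0,2]'
python3 - <<'E'
from h import *
print(rel([.4918,-.1575,.26],[.168,.986]))
E
```

```text
t: 16.95
tcp_pos: [0.4885, -0.1623, 0.2565]
tool_rot: [0.669, -0.232, 0.231, -0.668]
force: [0.8, 0.5, -5.0]
finger_gap: 0.304
(array([-0.04, -0.35,  0.58]), array([ 0.002, -0.497, -0.001]))
```

```bash
python3 -m handwheel '[0,0,0,0,-0.11,0,2,0,0,0,0,-0.22,0,2,0,0,0,0,-0.33,0,2,0,0,0,0,-0.43,0,2,0,0,0,0,-0.43,0,2,0,0,0,0,-0.43,0,2]'
python3 - <<'E'
from h import *
print(rel([.4918,-.1575,.26],[.168,.986]))
s=snap('wrist','w11'); W=fcloud(s); t,R,st=tool(); print(t,R.round(3))
k=(W[...,2]>.16)&(W[...,2]<.30); L=(W[k]-t)@R*1000
v,u=np.mgrid[:400,:640]; uu=u[k];vv=v[k]
for r in range(198,312,8):
    m=(vv==r)&(abs(uu-325)<60)
    print(r,[ (int(uu[m][i]),L[m][i].round(1).tolist()) for i in ([0,len(uu[m])//2,-1] if m.any() else [])])
s=snap('scene','s11');im=s['frame'][:,:,::-1]
cv2.imwrite('pics/z11.png',cv2.resize(im[60:260,220:390],None,fx=3,fy=3,interpolation=cv2.INTER_CUBIC))
E
```

```text
t: 17.45
tcp_pos: [0.4889, -0.1574, 0.2568]
tool_rot: [-0.702, 0.085, -0.084, 0.702]
force: [-0.4, -0.2, -5.2]
finger_gap: 0.308
(array([ 0.28, -0.32,  0.06]), array([-0.001, -0.071, -0.003]))
[ 0.48917027 -0.15754833  0.25694163] [[ 0.972 -0.002  0.237]
 [-0.237  0.001  0.972]
 [-0.002 -1.     0.001]]
198 [(289, [-22.2, 50.0, -21.4]), (325, [-22.7, 48.2, 0.2]), (362, [-22.7, 48.3, 22.1])]
206 [(285, [-22.7, 33.2, -21.7]), (325, [-23.1, 32.0, 0.1]), (365, [-23.2, 31.4, 21.8])]
214 [(283, [-21.5, 23.5, -21.6]), (325, [-21.5, 23.4, 0.1]), (366, [-21.8, 22.4, 21.2])]
222 [(283, [-17.4, 22.6, -21.7]), (325, [-17.3, 22.9, 0.1]), (366, [-16.9, 23.6, 21.6])]
230 [(284, [-13.1, 22.0, -21.3]), (325, [-14.6, 18.6, 0.1]), (366, [-12.7, 22.9, 21.7])]
238 [(284, [-8.4, 22.2, -21.6]), (325, [-15.1, 7.5, 0.1]), (366, [-8.0, 23.0, 21.9])]
246 [(284, [-10.8, 7.4, -19.6]), (326, [-14.6, -0.2, 0.6]), (366, [-11.2, 6.4, 19.7])]
254 [(271, [-7.7, 4.7, -25.8]), (325, [-14.6, -8.3, 0.1]), (379, [-7.7, 4.6, 26.0])]
262 [(268, [-7.5, -3.0, -26.0]), (325, [-12.3, -11.3, 0.1]), (383, [-7.5, -3.2, 26.6])]
270 [(266, [-8.1, -11.4, -25.4]), (325, [-8.0, -10.7, 0.1]), (384, [-7.5, -10.6, 25.8])]
278 [(266, [-14.9, -29.3, -21.8]), (326, [-4.1, -10.8, 0.5]), (384, [-14.5, -28.7, 22.1])]
286 [(266, [-12.7, -31.3, -21.6]), (325, [0.1, -10.9, 0.1]), (384, [-12.3, -30.8, 21.9])]
294 [(266, [-12.1, -35.8, -20.9]), (325, [4.2, -11.2, 0.1]), (384, [-12.9, -37.0, 20.8])]
302 [(266, [-12.3, -40.9, -20.0]), (325, [9.0, -10.7, 0.1]), (384, [-13.4, -42.5, 19.8])]
310 [(287, [-1.0, -30.3, -14.6]), (326, [28.4, 8.7, 0.6]), (364, [-1.4, -30.9, 15.0])]
```

View pics/w11.png

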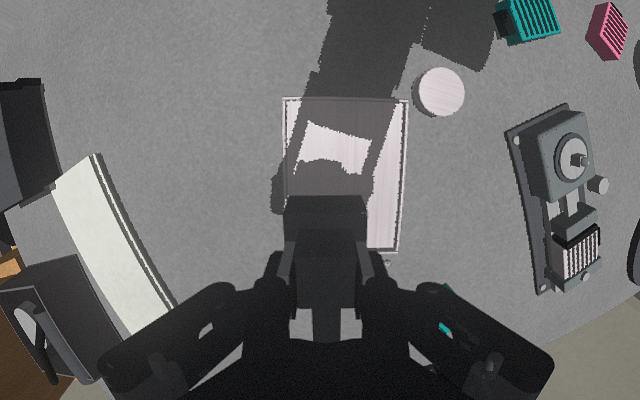

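View pics/z11.png

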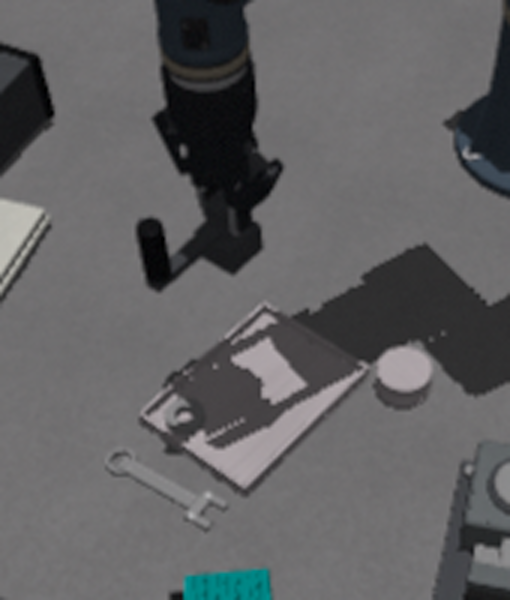

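The crank hasn't slipped in the grip: its tool-frame geometry is the same as after pick-up. Lowering into the tray at its original place.

```bash
python3 -m handwheel '[0.2,3,0.05,0,-0.07,0,2,0.2,7,0.05,0,-0.07,0,2,0.2,11,0.05,0,-0.07,0,2,0.2,15,0.05,0,-0.07,0,2,0.2,17.5,0.05,0,-0.07,0,2,0.2,18.6,0.05,0,-0.07,0,2,0.2,18.6,0.05,0,-0.07,0,2,0.2,18.6,0.05,0,-0.07,0,2]'
python3 q.py
python3 -m handwheel '[0,0.2,0,0,0,0,2,0,0.4,0,0,0,0,2,0,0.6,0,0,0,0,2,0,0.7,0,0,0,0,2,0,0.7,0,0,0,0,2]'
python3 q.py
```

```text
t: 18.22
tcp_pos: [0.4927, -0.1585, 0.0718]
tool_rot: [0.705, -0.059, 0.059, -0.705]
force: [-0.3, 0.0, -4.8]
finger_gap: 0.306
[ 0.4927 -0.1585  0.0718] yaw -9.54 [-0.3  0.  -4.8] [ 0.018  0.072 -0.028] [-0.53  0.67  1.84  0.    0.63 -1.93]
t: 18.63
tcp_pos: [0.4922, -0.1582, 0.0651]
tool_rot: [0.705, -0.058, 0.059, -0.705]
force: [-0.3, -0.0, -5.4]
finger_gap: 0.304
[ 0.4922 -0.1582  0.0651] yaw -9.5 [-0.3 -0.  -5.4] [0.002 0.036 0.049] [-0.53  0.68  1.84 -0.    0.62 -1.93]
```

```bash
python3 -m handwheel '[0,0.1,0,0,0,0,2,0,0.2,0,0,0,0,2,0,0.3,0,0,0,0,2,0,0.4,0,0,0,0,2,0,0.4,0,0,0,0,2]'
python3 q.py
python3 -m handwheel '[0,0.05,0,0,0,0,2,0,0.1,0,0,0,0,2,0,0.1,0,0,0,0,2]'
python3 q.py
```

```text
t: 19.05
tcp_pos: [0.492, -0.1582, 0.0604]
tool_rot: [-0.705, 0.059, -0.059, 0.705]
force: [0.2, -0.0, -5.5]
finger_gap: 0.302
[ 0.492  -0.1582  0.0604] yaw -9.5 [ 0.2 -0.  -5.5] [-0.031  0.059 -0.016] [-0.53  0.69  1.84 -0.    0.61 -1.93]
t: 19.3
tcp_pos: [0.4919, -0.1581, 0.0603]
tool_rot: [0.705, -0.058, 0.059, -0.705]
force: [-2.7, -0.4, 4.6]
finger_gap: 0.307
[ 0.4919 -0.1581  0.0603] yaw -9.49 [-2.7 -0.4  4.6] [0.111 0.3   0.057] [-0.53  0.69  1.84 -0.    0.61 -1.93]
```

Resting on the floor. I'll open slowly, then retreat.

```bash
python3 -m handwheel '[0,-0.05,0,0,0,0,3.5,0,-0.05,0,0,0,0,5,0,-0.05,0,0,0,0,7,0,-0.05,0,0,0,0,8.5,0,-0.05,0,0,0,0,8.5,0,-0.05,0,0,0,0,8.5,0,-0.05,0,0,0,0,8.5,0,-0.05,0,0,0,0,8.5]' 20
python3 q.py
python3 -m handwheel '[0,-1,0,0,0,0,8.5,0,-4,0,0,0,0,8.5,0,-8,0,0,0,0,8.5,0,-12,0,0,0,0,8.5,0,-16,0,0,0,0,8.5,0,-18,0,0,0,0,8.5,0,-18,0,0,0,0,8.5,0,-18,0,0,0,0,8.5]'
python3 - <<'E'
from h import *
s=snap('wrist','w12'); W=fcloud(s)
snap('scene','s12'); snap('top','t12')
def rect(lo,hi,reg,nm):
    k=(W[...,2]>lo)&(W[...,2]<hi)&(W[...,0]>reg[0])&(W[...,0]<reg[1])&(W[...,1]>reg[2])&(W[...,1]<reg[3])
    P=W[k][:,:2]; r=cv2.minAreaRect((P*1000).astype(np.float32)); print(nm,len(P),'c',np.round(r[0],1),'size',np.round(r[1],1),'ang',round(r[2],1),'zmed',np.median(W[k][:,2]).round(4))
rect(.063,.08,(.45,.54,-.2,-.11),'head');rect(.033,.041,(.45,.54,-.2,-.11),'hub');rect(.105,.12,(.54,.62,-.22,-.11),'grip')
E
python3 k.py w12 s12
```

```text
t: 19.97
tcp_pos: [0.492, -0.1582, 0.06]
tool_rot: [-0.705, 0.059, -0.059, 0.705]
force: [0.1, 0.3, -0.4]
finger_gap: 0.994
[ 0.492  -0.1582  0.06  ] yaw -9.5 [ 0.1  0.3 -0.4] [-0.012  0.051 -0.026] [-0.53  0.69  1.84  0.    0.61 -1.93]
t: 20.63
tcp_pos: [0.4924, -0.1583, 0.242]
tool_rot: [0.705, -0.057, 0.06, -0.704]
force: [-0.7, 0.9, -0.1]
finger_gap: 0.995
head 820 c [ 491.4 -157.3] size [28.1 28.7] ang 81.2 zmed 0.0712
hub 718 c [ 491.3 -157.3] size [44.5 43.8] ang 80.9 zmed 0.0374
grip 425 c [ 579.9 -171.4] size [22.7 23.2] ang 68.5 zmed 0.111
w12 block ([92.77, 101.82, 115.18], 365) plate ([120.95, 125.39, 131.91], 172) stop ([186.71, 197.66, 213.25], 235) plate-block mid 23.57
s12 block ([94.77, 106.88, 116.71], 141) plate ([123.02, 128.19, 133.01], 61) stop ([187.65, 204.91, 215.56], 134) plate-block mid 21.31
```

View pics/w12.png

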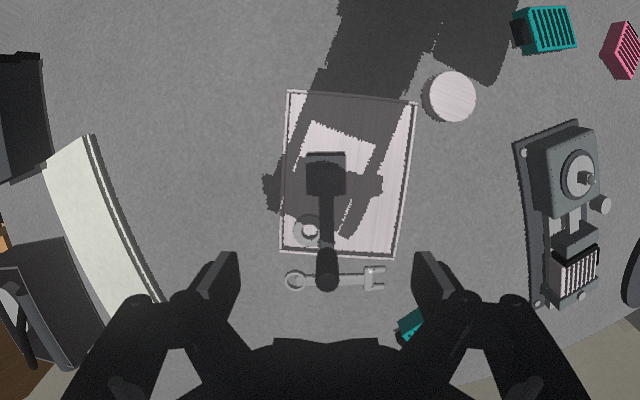

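View pics/s12.png

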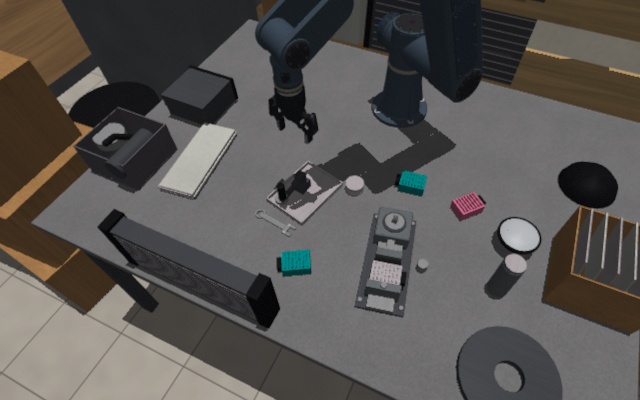

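The crank stands upright in the tray at its original place (326,178 in the wrist view). The scene view shows the unit clamped against the stop at (385,272), with everything else unmoved.

```bash
python3 -c "
from station import manip
print(manip.sign_off())"
```

```text
the job is handed in; nothing more can be done
None
```

I fitted the crank on the drive, wound the clamp shut on the control unit, and stood the crank back in its tray. I handed the job in at about 21 s of the 72 s; it reports no verdict.

- **Seating:** the socket went over the square with no measurable contact. It met the collar at TCP z 0.1243, close to the 0.1235 I had worked out, with about 10 N of pressing.
- **Winding:** I wound about 1.85 rad clockwise, socket play included. The torque rose from about 0.7 to 1.0 N m once the unit met the stop. That was less than expected for each mm, so I judged the last steps from the images.
- **Jaw face:** at handover the scene view put it about 4.1 mm in, and the last close wrist view gave about 3.9 mm.
- **Crank in the tray:** upright, with its hub within 1 mm of its original place. Its measured heights are the same as at the start, and the gripper was open and clear 18 cm above it.
- **Other things:** in the last pictures nothing else looks moved. I checked this by eye only and did not measure each item.

**Checks that disagreed:**
- Lifting off briefly took 22 N because of rubbing on the square. It freed with a small turn, and the jaw did not move.
- One scene reading just after that suggested only 2 mm, but its edges had not moved and the next scene reading agreed with 4 mm.
- The final wrist reading, taken from far off, gave about 2.9 mm. I trust it less than the closer ones.

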